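# Load, close and latch the fittings drawer

### The job

Put every coach bolt, brass cupboard turn and grey gate handle that is out on the bench (three or four of them) into the small green-floored drawer, and then slide the loaded drawer fully home into its wooden holder. Next pull the screwdriver out of its pot, use it to turn both slotted latch screws as far as they go, so that the bars lie across the drawer front, and stand the screwdriver back in the pot. Leave the padlock, hasp, jar, flowerpot and tin where they are.

Things in the scene. Friction and masses are not known exactly. Their poses are not given: they have to be found in the camera images.
- drawer: loose wooden drawer, green-painted floor. Origin under the centre of its box, x to its back, z up. Box 120 (x) x 180 (y); side and back walls 5 thick, 40 high; floor top at 6; inside x -60 to 55, y -85 to 85. Front board 12 thick, 196 wide, 60 high, outer face x = -72. Side flanges at height 32 to 38, 196 over both, x -60 to 46. 0.3 to 0.48 kg; slides along the bench on its underside
- drawer_pull (a point): centre of the drawer's wooden pull, a block 40 (x) x 18 (y) x 38 high (height 12 to 50) standing out of the front board; at drawer (-94, 0, 31). Grip it from above across y
- holder: fixed wooden holder, open in front (-x) and on top, the bench is its floor. Two runners 202 apart with lips (height 43 to 51, 182 apart) over the drawer's flanges, flared mouth, back stop. Origin on the bench where the drawer's origin comes when fully home against the stop (same axes). Posts 24 x 24 x 46 at x = -83, y = +-128 (232 between); its front is at x = -95
- latch_left (a joint): left (+y) latch on the left post: steel bar reaching 46 from its axis, height 46 to 54, with a slotted screw head fixed on it. 0 to 1.4 rad, starts 0 to 0.15: bar points out to the front, out of the way; 1.4 (stop): across the drawer's front board, 5 off it. Grows counter-clockwise seen from above. Friction 0.06 N m, stays where left
- latch_right (a joint): right (-y) latch, the mirror image: 0 to 1.4 rad, grows clockwise seen from above, 1.4 = bar across the drawer front
- screw_left (a point): on the left latch's vertical axis, at the floor of its screw slot (height 58). Its x axis points along the slot and the bar. Slot 28 long, open at both ends, 10 wide, 10 deep (rim at height 68); head 32 dia
- screw_right (a point): the same for the right latch
- driver: broad flat screwdriver standing blade down in the pot, may lean a little (the pot allows 0.25 rad). Origin at the middle of the blade's tip, z up along it to the handle. Blade 22 (x) x 4.5 (y) x 20 high, shank 12 dia, brass collar 24 dia from 60 to 82, wooden handle 30 (x) x 24 (y) from 80 to 154. Grip the handle from above across y. 140 g
- driver_tip (a point): middle of the screwdriver blade's end edge (the driver's origin and axes)
- pot: fixed square steel pot, 40 x 40 x 80 high outside, walls and floor 4 thick (opening 32 x 32); origin centre of the underside
- bolt_a: galvanised coach bolt lying on its side, 80 long: round head 24 dia x 10 at the -x end (x -42 to -32), 12 dia shank along the body's x axis at height 12, square nut 24 x 24 x 12 at x 20 to 32. Origin on the underside, below the shank. Grip the shank across y at x = -6. 80 to 145 g. May be absent
- bolt_b: the second such bolt, same shape
- turn_a: brass cupboard turn lying flat: base plate 52 (x) x 22 (y) x 6 high with an upright tab 36 (x) x 9 (y) standing on it up to height 24. Origin centre of the underside. Grip the tab across y with the fingertips above 6. 60 g. May be absent
- turn_b: the second such turn, same shape
- gate_handle: grey cast aluminium gate handle lying on its two feet (feet 26 (x) x 22 (y) x 6 at x = +-37): a grip bar 84 (x) x 13 (y) at height 18 to 30 over legs 12 thick. 100 long. Origin centre of the underside. Grip the bar across y. 130 g. May be absent
- padlock: bystander: brass padlock lying flat, 45 x 40 x 22 with steel shackle
- hasp: bystander: dark steel hasp plate 80 x 34 x 4 with a staple 18 high
- jar: bystander: glass jar, 66 dia, 85 high
- flowerpot: bystander: terracotta pot 100 dia, 95 high
- tin: bystander: tin 76 dia, 100 high
Not all that is in view belongs to the job. Leave any red look-alike of the drawer alone. What is shaped like the gate_handle but pink or turquoise is not meant.

How it is judged:
On the way, in this order (a step that is already met when the one before it is completed fails the run):
1. every fitting present lies in the drawer (x of bolt_a in the frame of drawer between -0.062 and 0.058 m and y of bolt_a in the frame of drawer between -0.086 and 0.086 m and z of bolt_a in the frame of drawer between -0.005 and 0.045 m and x of bolt_b in the frame of drawer between -0.062 and 0.058 m and y of bolt_b in the frame of drawer between -0.086 and 0.086 m and z of bolt_b in the frame of drawer between -0.005 and 0.045 m and x of turn_a in the frame of drawer between -0.062 and 0.058 m and y of turn_a in the frame of drawer between -0.086 and 0.086 m and z of turn_a in the frame of drawer between -0.005 and 0.045 m and x of turn_b in the frame of drawer between -0.062 and 0.058 m and y of turn_b in the frame of drawer between -0.086 and 0.086 m and z of turn_b in the frame of drawer between -0.005 and 0.045 m and x of gate_handle in the frame of drawer between -0.062 and 0.058 m and y of gate_handle in the frame of drawer between -0.086 and 0.086 m and z of gate_handle in the frame of drawer between -0.005 and 0.045 m), for 0.2 s.
2. the loaded drawer is fully home in the holder (all of step 1 and x of drawer in the frame of holder between -0.006 and 0.008 m and y of drawer in the frame of holder between -0.012 and 0.012 m and z of drawer in the frame of holder between -0.006 and 0.006 m and angle between the x axis of drawer and the x axis of holder, either way round below 0.06 rad), for 0.2 s.
3. one latch is turned shut, with the screwdriver at its screw (((value of joint latch_left above 1.2 rad and distance between driver_tip and screw_left below 0.015 m) or (value of joint latch_right above 1.2 rad and distance between driver_tip and screw_right below 0.015 m))), for 0.1 s.
4. both latches are shut, with the screwdriver at the second screw (value of joint each of latch_left, latch_right above 1.2 rad and (distance between driver_tip and screw_left below 0.015 m or distance between driver_tip and screw_right below 0.015 m)), for 0.1 s.
At the end, for the whole second after the job is handed in: every fitting present inside the drawer; drawer within 6 mm of fully home and straight within 0.06 rad; both latches beyond 1.2 rad; screwdriver standing blade down in the pot (tip within 15 mm of its underside and 20 mm of its centre, leaning under 0.3 rad); all at rest (all of step 2 and value of joint each of latch_left, latch_right above 1.2 rad and horizontal distance between driver_tip and pot below 0.02 m and z of driver_tip in the frame of pot between -0.005 and 0.015 m and angle between driver's own z axis and vertical below 0.3 rad and linear speed of each of bolt_a, bolt_b, turn_a, turn_b, gate_handle, drawer, driver below 0.02 m/s); the robot touches nothing.
It fails at once if the padlock is moved more than 3 cm (distance of padlock from where it was at the start of the episode above 0.03 m).
It fails at once if the hasp is moved more than 3 cm (distance of hasp from where it was at the start of the episode above 0.03 m).
It fails at once if the jar is moved more than 3 cm (distance of jar from where it was at the start of the episode above 0.03 m).
It fails at once if the flowerpot is moved more than 3 cm (distance of flowerpot from where it was at the start of the episode above 0.03 m).
It fails at once if the tin is moved more than 3 cm (distance of tin from where it was at the start of the episode above 0.03 m).
Of bolt_a, bolt_b, turn_a, turn_b, gate_handle only 3 to 4 are there at a start; the rules pass over those that are not, and their reading is None.
At some moment in a run one of bolt_a, bolt_b, turn_a, turn_b, gate_handle may be knocked a few centimetres aside while the robot is not near it.
It also fails if it takes over 210 s, if anything falls off the work surface, if the arm or the gripper's body presses on something with over 40 N, if the wrist force passes 120 N, or if a joint passes its speed limit or range.

### The arm

A 6-joint arm with a two-finger parallel gripper is mounted at the origin on the work surface. World frame = base frame: x ahead of the robot, y to its left, z up, the work surface at z = 0. Lengths are in m, angles in rad, forces in N, time in s.
With the tool pointing down it reaches from about 0.25 to 0.775 m from the base axis. Payload 4 kg.
Tool frame: the origin (TCP) lies on the centre line of the jaws, within the pads' length; the fingertips stand robot.tips_ahead ahead of it and the grasp point (between the pads) lies 8 mm behind it (robot.tips_ahead is the distance from the TCP to the fingertips, in m); z points along the fingers, y is the line along which they close (so a half turn about z gives the same grasp; the last joint's range is limited). The gripper opens to 94 mm and grips with 3 to 60 N. Pads are 16 mm wide; open, the fingers measure 119 mm over their backs; the gripper's body (75 mm by 177 mm) begins 78 mm behind the grasp point.
Start: joints at [1.118, 0.087, 1.371, -0, 1.684, -0.103], TCP at [0.189, 0.517, 0.217] pointing down, gripper open.
Joint ranges: [-3.1, 3.1], [-0.76, 2.03], [0.27, 2.55], [-1.08, 4.22], [0.17, 2.65], [-2.57, 2.57]. Speed limits (rad/s): [2.79, 2.79, 3.14, 3.14, 3.14, 3.14].

### API

Orientations are given as [roll, pitch, yaw] about the fixed x, y, z axes, in that order (R = Rz(yaw) Ry(pitch) Rx(roll)).
In Python, from bench import robot, snapshot, close_job, spotter gives the robot as it stands. The module is installed in compiled form; this text tells all that it offers.
- The arm moves only by the tool servo_tool, never from a script. Its argument "commands" is one flat list of numbers, 7 for each row, row after row: the shift along the tool's x, y, z in m, then the turn, a rotation vector about the tool's x, y, z in degrees, then the finger opening in m, from 0 to 0.094. In form: [x, y, z, ax, ay, az, grip, x, y, z, ax, ay, az, grip, ...]. A call has 1 to 10 rows; each row is the pose to reach, as a shift and turn from the pose commanded when the call began, along the tool's axes at that moment; what a row does not reach only later rows make up. A row lasts 1/8 s, in which the tool goes at most 62.5 mm and 10.7 degrees, less where a joint would pass 70% of its speed; a pose out of reach is approached as far as the arm can. A call with a gripper value outside its range is refused whole. The fingers move at their own pace and stop on an object; the grip force is fixed at half the most. Time passes only in rows, so rows that repeat a pose let the fingers close. It gives the time, the measured TCP pose, the force, the opening and the grip force at its end, in the units of the state.
- robot.get_obs(): the state, without advancing time (a new reading comes with each control period).
- snapshot(name): name is "scene" or "side" or "wrist"; returns a dict with "img" (384x512x3 uint8, blue, green, red), "camera_matrix" (3x3 intrinsics, pixels), "extrinsics" (4x4, takes a point from camera to world coordinates); the wrist camera has in their place "hand_eye" (4x4, takes a point from camera to tool coordinates, whose origin is the TCP and whose axes are the flange's). Camera axes: x right, y down, z forward; pixel columns grow to the right and rows downward; lengths in m; the calibration is good to about 2 mm. A picture is of the moment at which its call begins: read the wrist's pose just before it. There is no depth.
- close_job(): hands the job in; it is judged then, once.
Trained networks look in a picture, given as the dict that the camera call returned (one of the last four; its "shot" number tells which), for a name from the list of things; names that differ only in an ending like _2 or _b are one class to them, and where a whole thing is asked for, a point or a joint stands for the part that bears it (a point fixed in the world has none). Each returns a list of dicts, best first, with "conf" (0 to 1); they miss things now and then, are a little off and sometimes report something else, mostly with a low value. They report only what shows in the picture. A call takes as long as a camera call. They do not tell look-alikes from the thing itself.
- spotter.trace(name, picture): "region" (384x512 bool, what is visible of it) and "box" ([left, top, width, height] in pixels, round what is visible of it).
The state is a dict: "time": time; "joint_positions": joint angles; "qvel": joint speeds; "joint_torque": joint torques, N m; "tool_pos": TCP position; "ee_rot": TCP orientation; "wrist_force": force on the tool from outside, world axes, zero at the start; "wrist_torque": the same for the moment, N m; "width": finger opening in m; "finger_force": force on a finger pad.
Only numpy, scipy, OpenCV 4.12 (cv2) and the standard library are available. Lean on these libraries where they do the work, as an engineer would, in place of code of your own. Each camera call takes 0.05 s, during which the arm holds its last target. There are 200 camera calls.

## Working session

There is one attempt and no reset: what is moved stays moved. The work goes in short steps, Python scripts to look and compute and a tool call to move; the robot and the scene stay as the last step left them, time stands still between calls to the robot, and variables do not carry over. Pictures are saved under pics/ and viewed, at most 14 in all, crops included, and the job is handed in when it is done.

Besides the shell and the picture viewer there is one more tool, called as a command line: name --argument value ..., lists and objects as JSON in quotes. servo_tool: Moves the arm, as the interface text tells. Its arguments: {"type":"object","properties":{"commands":{"type":"array","items":{"type":"number"}}},"required":["commands"]}

```bash
mkdir -p pics; ls
cat > h.py <<'E'
import numpy as np,cv2
from bench import robot,snapshot,close_job,spotter
from scipy.spatial.transform import Rotation as R
def tool():
    o=robot.get_obs(); T=np.eye(4); T[:3,3]=o['tool_pos']; r=np.array(o['ee_rot'])
    T[:3,:3]=r if r.shape==(3,3) else R.from_euler('xyz',r).as_matrix(); return T
def shot(n):
    T=tool() if n=='wrist' else None
    p=snapshot(n); p['E']=T@p['hand_eye'] if n=='wrist' else np.array(p['extrinsics']); p['K']=np.array(p['camera_matrix']); return p
def ray(p,uv):
    d=p['E'][:3,:3]@np.linalg.solve(p['K'],[uv[0],uv[1],1.]); return p['E'][:3,3],d
def onz(p,uv,z):
    c,d=ray(p,uv); return c+d*(z-c[2])/d[2]
def proj(p,X):
    X=np.atleast_2d(X); q=(X-p['E'][:3,3])@p['E'][:3,:3]; q=q@p['K'].T; return q[:,:2]/q[:,2:]
def tri(ps,uvs):
    A=0;b=0
    for p,uv in zip(ps,uvs):
        c,d=ray(p,uv); d=d/np.linalg.norm(d); M=np.eye(3)-np.outer(d,d); A=A+M; b=b+M@c
    return np.linalg.solve(A,b)
def rect(reg):
    c=max(cv2.findContours(reg.astype(np.uint8),0,2)[0],key=cv2.contourArea); return cv2.minAreaRect(c)
E
python3 - <<'E'
from h import *
o=robot.get_obs(); print(o, robot.tips_ahead)
names="drawer drawer_pull holder latch_left screw_left driver pot bolt_a turn_a gate_handle padlock hasp jar flowerpot tin".split()
for n in("scene","side"):
    p=shot(n); cv2.imwrite(f'pics/{n}0.png',p['img']); print(n,p['E'].round(3).tolist(),p['K'].tolist())
    for m in names:
        try:
            for d in spotter.trace(m,p):
                r=d['region']; v,u=np.nonzero(r); print(m,round(d['conf'],2),d['box'],r.sum(),onz(p,(u.mean(),v.mean()),0.015).round(3)[:2])
        except Exception as e: print(m,e)
E
```

```text
pics
{'time': 0.0, 'joint_positions': array([ 1.11785250e+00,  8.79354891e-02,  1.37225639e+00, -6.06505714e-06,
        1.68359241e+00, -1.03098607e-01]), 'qvel': array([ 0.00115184,  0.00028603,  0.00042652, -0.00047862, -0.00088394,
        0.00078893]), 'joint_torque': array([-9.69503526e-04, -3.40160608e+01, -3.02431798e+01,  7.16894749e-02,
        3.28891631e-02, -1.78798314e-04]), 'tool_pos': array([0.18828694, 0.51620457, 0.21531374]), 'ee_rot': array([-3.13941203e+00, -2.19558863e-04,  2.79174652e+00]), 'wrist_force': array([ 0.67721105, -0.35756786,  1.3743782 ]), 'wrist_torque': array([-0.03478529, -0.04981596, -0.02617343]), 'finger_force': 0.0, 'width': 0.09397687301221043} 0.011
scene [[-0.881, 0.32, -0.348, 0.994], [0.472, 0.564, -0.677, 0.904], [-0.02, -0.761, -0.648, 0.94], [0.0, 0.0, 0.0, 1.0]] [[495.2786254994414, 0.0, 249.98163631391134], [0.0, 495.2786254994414, 195.95084470227468], [0.0, 0.0, 1.0]]
drawer 0.7 [327.5, 194.5, 95.3, 68.9] 4054 [0.265 0.218]
drawer 0.65 [186.9, 139.4, 71.1, 60.6] 2560 [ 0.508 -0.202]
drawer 0.61 [247.9, 104.0, 51.2, 42.3] 1640 [ 0.
[... 2346 characters left out ...]

pot 0.31 [253.1, 145.8, 45.6, 42.6] 1464 [ 0.515 -0.197]
bolt_a 0.71 [252.1, 236.5, 31.1, 13.0] 172 [0.474 0.201]
turn_a 0.56 [271.8, 127.8, 14.4, 11.9] 54 [ 0.514 -0.412]
turn_a 0.39 [252.9, 146.8, 46.0, 39.7] 1500 [ 0.512 -0.196]
gate_handle 0.51 [306.9, 180.1, 26.1, 12.3] 174 [ 0.328 -0.11 ]
gate_handle 0.47 [298.6, 296.4, 25.1, 29.4] 202 [0.322 0.437]
gate_handle 0.44 [260.8, 215.8, 29.1, 16.6] 214 [0.462 0.116]
hasp 0.73 [252.7, 291.5, 27.1, 7.6] 274 [0.458 0.399]
jar 0.84 [184.7, 266.6, 23.8, 36.0] 704 [0.662 0.393]
flowerpot 0.67 [198.2, 128.1, 26.4, 33.3] 675 [ 0.773 -0.307]
tin 0.86 [179.0, 150.8, 23.0, 33.1] 622 [ 0.817 -0.143]
tin 0.21 [182.7, 266.0, 24.9, 36.0] 730 [0.662 0.393]
```

Run:
```python
import cv2
a=cv2.imread('pics/scene0.png')
cv2.imwrite('pics/s0b.png',cv2.resize(a[90:340,100:433],None,fx=2.4,fy=2.4,interpolation=2))
a=cv2.imread('pics/side0.png')
cv2.imwrite('pics/d0b.png',cv2.resize(a[100:340,150:390],None,fx=2.5,fy=2.5,interpolation=2))
```

```text
(no output)
```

View pics/s0b.png

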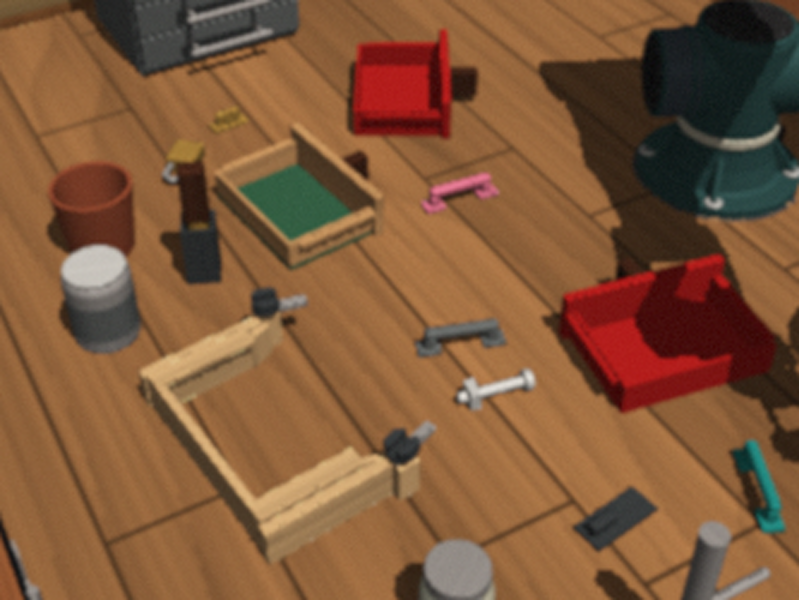

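View pics/d0b.png

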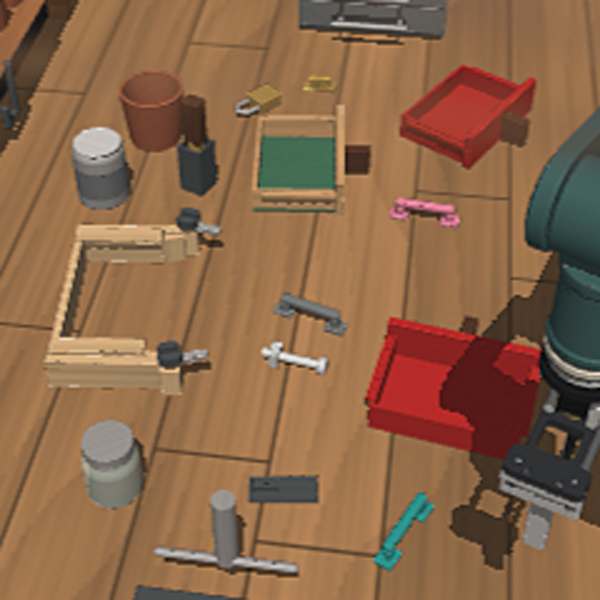

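Candidates, in scene pixels:
- **Gate handle:** grey (291,230), pink (291,170), turquoise (417,293). I choose grey.
- **Drawer:** green-floored (222,168), red (273,125), red (375,228). I choose green.
- **Bolt:** (307,252).
- **Turn:** brass piece at (195,139). The padlock is at (172,160).

Next I'll take close wrist views.

```bash
cat >> h.py <<'E'
def plan(xyz,yaw,tilt=None):
    """shift+turn (mm,deg) in tool axes to tool-down pose, TCP at xyz"""
    T=tool(); G=np.eye(3) if tilt is None else tilt
    Rt=G@R.from_euler('xyz',[np.pi,0,yaw]).as_matrix()
    s=T[:3,:3].T@(np.array(xyz)-T[:3,3]); rv=R.from_matrix(T[:3,:3].T@Rt).as_rotvec(degrees=True)
    q=robot.get_obs()['joint_positions']
    print('shift',s.round(4),'turn',rv.round(2),'rows',np.ceil(max(np.linalg.norm(s)/.0625,np.linalg.norm(rv)/10.7)), 'yaw now',round(R.from_matrix(T[:3,:3]).as_euler('xyz')[2],3),'q',q.round(2))
E
python3 - <<'E'
from h import *
plan((0.38,0.14,0.36),1.75)
p=shot('wrist'); print(p['hand_eye'],p['K'])
E
```

```text
shift [-0.309  -0.2882 -0.1435] turn [ 1.000e-02 -0.000e+00  5.969e+01] rows 8.0 yaw now 2.792 q [ 1.12  0.09  1.37 -0.    1.68 -0.1 ]
[[ 1.85783189e-04 -9.71458222e-01 -2.37210642e-01  6.81901920e-02]
 [ 9.99999918e-01  9.49633224e-05  3.94292066e-04  1.67483234e-04]
 [-3.60511958e-04 -2.37210695e-01  9.71458160e-01 -1.69285731e-01]
 [ 0.00000000e+00  0.00000000e+00  0.00000000e+00  1.00000000e+00]] [[311.81918983   0.         253.82657159]
 [  0.         311.81918983 188.68757861]
 [  0.           0.           1.        ]]
```

servo_tool --commands '[-0.31, -0.288, -0.143, 0, 0, 59.7, 0.094, -0.31, -0.288, -0.143, 0, 0, 59.7, 0.094, -0.31, -0.288, -0.143, 0, 0, 59.7, 0.094, -0.31, -0.288, -0.143, 0, 0, 59.7, 0.094, -0.31, -0.288, -0.143, 0, 0, 59.7, 0.094, -0.31, -0.288, -0.143, 0, 0, 59.7, 0.094, -0.31, -0.288, -0.143, 0, 0, 59.7, 0.094, -0.31, -0.288, -0.143, 0, 0, 59.7, 0.094, -0.31, -0.288, -0.143, 0, 0, 59.7, 0.094, -0.31, -0.288, -0.143, 0, 0, 59.7, 0.094]'

```text
time: 2.9
tool_pos: [0.3803, 0.1411, 0.3588]
ee_rot: [-3.14, -0.001, 1.752]
wrist_force: [-0.4, 0.4, -0.1]
width: 0.0939
finger_force: 0.0
```

Run:
```python
from h import *
print(tool()[:3,3])
p=shot('wrist'); cv2.imwrite('pics/w1.png',p['img'])
for m in "drawer holder latch_left screw_left driver pot bolt_a turn_a gate_handle padlock".split():
    for d in spotter.trace(m,p):
        r=d['region']; v,u=np.nonzero(r); print(m,round(d['conf'],2),d['box'],r.sum(),onz(p,(u.mean(),v.mean()),0.015).round(3)[:2])
plan((0.42,-0.2,0.36),1.4)
```

```text
[0.38030487 0.14109025 0.3588158 ]
drawer 0.97 [116.1, 22.2, 151.7, 135.3] 12627 [0.268 0.232]
drawer 0.79 [114.4, 333.6, 81.7, 26.8] 892 [ 0.277 -0.268]
drawer 0.68 [398.6, 261.9, 15.3, 12.7] 71 [ 0.689 -0.006]
drawer 0.66 [241.3, 318.4, 97.1, 32.4] 3028 [ 0.514 -0.184]
latch_left 0.67 [395.5, 102.0, 50.8, 25.3] 680 [0.637 0.254]
latch_left 0.34 [294.6, 116.9, 47.7, 27.7] 466 [0.476 0.197]
screw_left 0.77 [398.8, 102.0, 47.9, 25.7] 670 [0.638 0.254]
driver 0.52 [391.0, 102.5, 119.1, 169.3] 6661 [0.737 0.173]
pot 0.95 [360.4, 314.6, 33.4, 37.0] 795 [ 0.67  -0.154]
bolt_a 0.58 [293.3, 116.6, 52.3, 28.4] 492 [0.477 0.196]
gate_handle 0.73 [273.9, 162.2, 55.7, 34.6] 627 [0.463 0.115]
shift [-0.3415 -0.0222 -0.0005] turn [ 0.000e+00 -1.000e-02  2.006e+01] rows 6.0 yaw now 1.75 q [ 0.21 -0.22  1.37  0.    1.98  0.03]
```

View pics/w1.png

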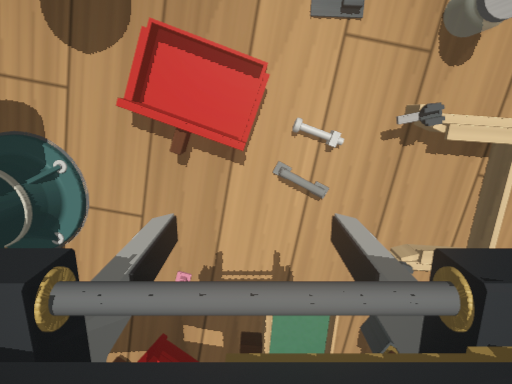

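The wrist view shows the bolt at (318,132), grey handle at (300,180), left latch at (425,115) and holder at right. The gripper hides everything below row 215. Next I'll take a second place for triangulation.

servo_tool --commands '[-0.21, -0.1, 0, 0, 0, 10, 0.094, -0.21, -0.1, 0, 0, 0, 10, 0.094, -0.21, -0.1, 0, 0, 0, 10, 0.094, -0.21, -0.1, 0, 0, 0, 10, 0.094, -0.21, -0.1, 0, 0, 0, 10, 0.094, -0.21, -0.1, 0, 0, 0, 10, 0.094]'

```text
time: 4.2
tool_pos: [0.3201, -0.0843, 0.3595]
ee_rot: [3.141, -0.001, 1.575]
wrist_force: [-0.1, 0.8, 0.3]
width: 0.0937
finger_force: 0.0
```

Run:
```python
from h import *
import pickle
print(tool())
p=shot('wrist'); cv2.imwrite('pics/w2.png',p['img'])
for m in "holder latch_left screw_left driver pot bolt_a gate_handle".split():
    for d in spotter.trace(m,p):
        r=d['region']; v,u=np.nonzero(r); print(m,round(d['conf'],2),d['box'],r.sum(),onz(p,(u.mean(),v.mean()),0.015).round(3)[:2])
plan((0.44,-0.42,0.36),1.4)
```

```text
[[-4.15232626e-03  9.99991320e-01  3.43748969e-04  3.20110106e-01]
 [ 9.99991204e-01  4.15212171e-03  5.93656875e-04 -8.42712997e-02]
 [ 5.92224434e-04  3.46211002e-04 -9.99999765e-01  3.59528742e-01]
 [ 0.00000000e+00  0.00000000e+00  0.00000000e+00  1.00000000e+00]]
holder 0.87 [446.7, 71.3, 63.6, 38.9] 1494 [0.681 0.013]
holder 0.51 [439.0, 173.3, 68.2, 43.1] 1138 [ 0.683 -0.147]
driver 0.58 [472.5, 194.4, 37.3, 23.8] 623 [ 0.736 -0.167]
pot 0.63 [438.4, 172.9, 65.7, 43.6] 1107 [ 0.682 -0.145]
gate_handle 0.92 [229.5, 162.5, 59.2, 15.3] 594 [ 0.327 -0.111]
gate_handle 0.91 [318.4, 7.5, 65.2, 36.7] 966 [0.465 0.114]
gate_handle 0.35 [475.1, 194.3, 34.8, 24.4] 617 [ 0.737 -0.168]
shift [-0.3368  0.1177 -0.0006] turn [ 0.000e+00 -1.000e-02  1.015e+01] rows 6.0 yaw now 1.577 q [-0.43 -0.38  1.5   0.    2.03 -0.43]
```

View pics/w2.png

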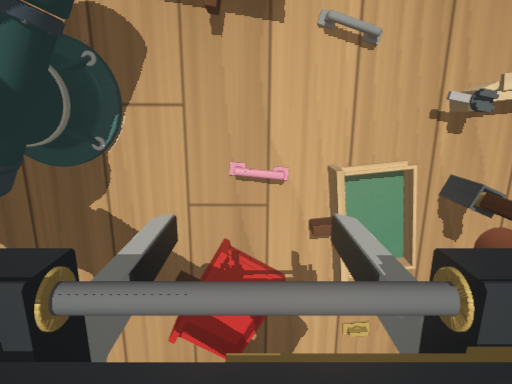

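Drawer is at (375,215), the turn at (355,328), pot at (470,195), handle at (350,25). Moving to see the drawer, turn and pot.

servo_tool --commands '[-0.33, 0.17, 0, 0, 0, 0, 0.094, -0.33, 0.17, 0, 0, 0, 0, 0.094, -0.33, 0.17, 0, 0, 0, 0, 0.094, -0.33, 0.17, 0, 0, 0, 0, 0.094, -0.33, 0.17, 0, 0, 0, 0, 0.094, -0.33, 0.17, 0, 0, 0, 0, 0.094, -0.33, 0.17, 0, 0, 0, 0, 0.094]'

```text
time: 5.48
tool_pos: [0.493, -0.4173, 0.3517]
ee_rot: [-3.134, -0.007, 1.573]
wrist_force: [0.1, -0.7, -1.1]
width: 0.0936
finger_force: 0.0
```

Run:
```python
from h import *
print(tool()[:3,3])
p=shot('wrist'); cv2.imwrite('pics/w3.png',p['img'])
for m in "drawer latch_left driver pot bolt_a turn_a gate_handle padlock".split():
    for d in spotter.trace(m,p):
        r=d['region']; v,u=np.nonzero(r); print(m,round(d['conf'],2),d['box'],r.sum(),onz(p,(u.mean(),v.mean()),0.015).round(3)[:2])
```

```text
[ 0.49302325 -0.41727522  0.35170035]
drawer 0.77 [201.9, 0.5, 125.3, 76.0] 7323 [ 0.52  -0.232]
drawer 0.57 [40.6, 28.0, 141.8, 157.4] 13729 [ 0.261 -0.344]
turn_a 0.77 [255.0, 154.7, 29.9, 11.6] 429 [ 0.519 -0.417]
padlock 0.65 [305.7, 95.9, 49.6, 48.3] 1042 [ 0.611 -0.355]
padlock 0.46 [255.3, 150.5, 32.6, 15.8] 434 [ 0.519 -0.417]
```

View pics/w3.png

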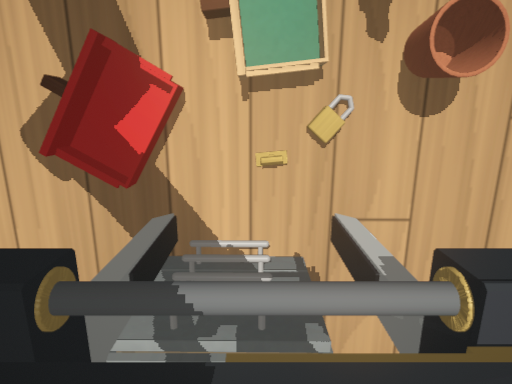

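The turn lies alone at (271,158), the padlock at (328,120). I'll move to see the whole drawer and fit poses.

servo_tool --commands '[0.1, 0.03, -0.01, 0, 0, 0, 0.094, 0.1, 0.03, -0.01, 0, 0, 0, 0.094, 0.1, 0.03, -0.01, 0, 0, 0, 0.094, 0.1, 0.03, -0.01, 0, 0, 0, 0.094]'

```text
time: 6.42
tool_pos: [0.5207, -0.3137, 0.3699]
ee_rot: [3.141, 0.001, 1.575]
wrist_force: [-0.4, 0.1, 0.4]
width: 0.0941
finger_force: 0.0
```

```bash
cat >> h.py <<'E'
from scipy.optimize import minimize
def box(x0,x1,y0,y1,z0,z1): return np.array([[x,y,z] for x in(x0,x1) for y in(y0,y1) for z in(z0,z1)])/1000.
TURN=[box(-26,26,-11,11,0,6),box(-18,18,-4.5,4.5,6,24)]
BOLT=[box(-42,-32,-12,12,0,24),box(-32,38,-6,6,6,18),box(20,32,-12,12,0,24)]
HAND=[box(-50,-24,-11,11,0,6),box(24,50,-11,11,0,6),box(-42,42,-6.5,6.5,18,30),box(-42,-30,-6.5,6.5,0,30),box(30,42,-6.5,6.5,0,30)]
S=4
def place(B,q):
    c,s=np.cos(q[2]),np.sin(q[2]); z=q[3] if len(q)>3 else 0
    return B@np.array([[c,s,0],[-s,c,0],[0,0,1]])+[q[0],q[1],z]
def poly(p,X):
    im=np.zeros((384,512),np.uint8); h=cv2.convexHull(proj(p,X).astype(np.float32))[:,0]
    cv2.fillConvexPoly(im,np.round(h*256).astype(np.int32),255,cv2.LINE_AA,8); return im.astype(float)/255
def ren(p,m,q): return np.max([poly(p,place(B,q)) for B in m],0)
def renfloor(p,m,q):
    f=box(-60,55,-85,85,6,6);r=box(-60,55,-85,85,40,40)
    return np.minimum(poly(p,place(f,q)),poly(p,place(r,q)))
def fit(ps,regs,m,q0,ren=ren):
    regs=[r.astype(float) for r in regs]
    def c(q): return np.mean([1-np.minimum(a,b).sum()/max(np.maximum(a,b).sum(),1) for a,b in((ren(p,m,q),r) for p,r in zip(ps,regs))])
    best=None
    for dy in np.arange(0,np.pi,.35) if ren is not renfloor else (0,):
        q=np.array(q0,float); q[2]+=dy; v=c(q)
        if best is None or v<best[0]: best=(v,q)
    q=best[1]
    for st in(.01,.004):
        d=np.eye(len(q))*st; d[2]*=15
        o=minimize(c,q,method='Nelder-Mead',options=dict(initial_simplex=np.vstack([q,q+d]),xatol=1e-4,fatol=1e-5,maxfev=400)); q=o.x
    return o.x,o.fun
def green(p,near=None):
    h=cv2.cvtColor(p['img'],cv2.COLOR_BGR2HSV); m=((h[...,0]>55)&(h[...,0]<85)&(h[...,1]>90)).astype(np.uint8)
    m=cv2.morphologyEx(m,cv2.MORPH_OPEN,np.ones((3,3))); n,l,s,c=cv2.connectedComponentsWithStats(m)
    k=1+np.argmax(s[1:,4]); return cv2.morphologyEx((l==k).astype(np.uint8),cv2.MORPH_CLOSE,np.ones((3,3)))
def best(name,p,xy,tol=.05):
    o=[]
    for d in spotter.trace(name,p):
        v,u=np.nonzero(d['region']); 
        if np.linalg.norm(onz(p,(u.mean(),v.mean()),.012)[:2]-xy)<tol: o.append(d)
    return max(o,key=lambda d:d['conf'])['region'] if o else None
E
python3 - <<'E'
from h import *
print(tool()[:3,3])
w=shot('wrist'); cv2.imwrite('pics/w4.png',w['img'])
sc=shot('scene'); sd=shot('side')
np.savez('cams.npz',scE=sc['E'],scK=sc['K'],sdE=sd['E'],sdK=sd['K'])
r=[(p,best('turn_a',p,(.519,-.417))) for p in(w,sc,sd)]; print([x[1] is not None and x[1].sum() for x in r])
r=[x for x in r if x[1] is not None]
print('turn',fit(*zip(*r),TURN,[.519,-.417,0,0.0]), [fit([a],[b],TURN,[.519,-.417,0]) for a,b in r])
sc['img']=cv2.imread('pics/scene0.png'); sd['img']=cv2.imread('pics/side0.png')
g=[green(p) for p in(w,sc,sd)]; print([rect(x) for x in g])
print('drawer',fit([w,sc,sd],g,None,[.51,-.2,0],renfloor),[fit([p],[x],None,[.51,-.2,0],renfloor) for p,x in zip((w,sc,sd),g)])
E
```

```text
[ 0.52071681 -0.3136958   0.36989499]
[np.int64(355), np.int64(123), np.int64(61)]
turn (array([ 0.51821004, -0.41851283,  0.13495672,  0.00224035]), np.float64(0.2582864027443977)) [(array([ 0.51875978, -0.41847121,  0.10173587]), np.float64(0.1637366903283053)), (array([ 0.51783103, -0.42304875,  0.2516302 ]), np.float64(0.17571432389811026)), (array([ 0.51878541, -0.41291879,  0.84717531]), np.float64(0.3797039486951962))]Traceback (most recent call last):
  File "<stdin>", line 10, in <module>
  File "h.py", line 61, in green
    k=1+np.argmax(s[1:,4]); return cv2.morphologyEx((l==k).astype(np.uint8),cv2.MORPH_CLOSE,np.ones((3,3)))
        ~~~~~~~~~^^^^^^^^^
    return _wrapfunc(a, 'argmax', axis=axis, out=out, **kwds)
    return bound(*args, **kwds)
ValueError: attempt to get argmax of an empty sequence
```

Run:
```python
from h import *
for f in('w4','scene0','side0'):
    a=cv2.imread(f'pics/{f}.png'); h=cv2.cvtColor(a,cv2.COLOR_BGR2HSV)
    m=(a[...,1].astype(int)>a[...,2]+15)&(a[...,1].astype(int)>a[...,0]+4)
    print(f,h[m].shape, np.percentile(h[m],[5,50,95],axis=0).tolist() if m.any() else 0, cv2.boundingRect(m.astype(np.uint8)))
```

```text
w4 (6995, 3) [[66.0, 73.0, 146.0], [68.0, 79.0, 150.0], [69.0, 84.0, 152.0]] (217, 28, 80, 107)
scene0 (4975, 3) [[63.0, 85.0, 39.0], [70.0, 116.0, 90.0], [84.0, 131.0, 106.0]] (0, 0, 511, 312)
side0 (7427, 3) [[69.0, 68.30000000000001, 62.0], [71.0, 93.0, 102.0], [82.69999999999982, 103.0, 116.0]] (220, 0, 292, 328)
```

View pics/w4.png

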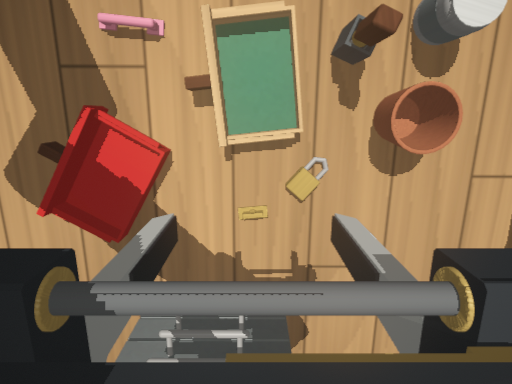

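Drawer is fully visible with the pull toward the robot at (200,83), and the driver leans in its pot at (370,35). Fitting the drawer.

```bash
cat >> h.py <<'E'
def green(p,xy=(.51,-.2)):
    h=cv2.cvtColor(p['img'],cv2.COLOR_BGR2HSV); m=((h[...,0]>60)&(h[...,0]<78)&(h[...,1]>60)).astype(np.uint8)
    m=cv2.morphologyEx(m,cv2.MORPH_OPEN,np.ones((3,3))); n,l,s,c=cv2.connectedComponentsWithStats(m)
    t=proj(p,[*xy,0.006])[0]; k=min((i for i in range(1,n) if s[i,4]>300),key=lambda i:np.linalg.norm(c[i]-t))
    return cv2.morphologyEx((l==k).astype(np.uint8),cv2.MORPH_CLOSE,np.ones((3,3)))
E
python3 - <<'E'
from h import *
w=shot('wrist'); z=np.load('cams.npz')
sc=dict(img=cv2.imread('pics/scene0.png'),E=z['scE'],K=z['scK']); sd=dict(img=cv2.imread('pics/side0.png'),E=z['sdE'],K=z['sdK'])
g=[green(p) for p in(w,sc,sd)]
print('drawer',fit([w,sc,sd],g,None,[.51,-.2,0,0],renfloor))
for p,x in zip((w,sc,sd),g): print(rect(x),fit([p],[x],None,[.51,-.2,0],renfloor))
plan((.519,-.418,.10),0.1)
E
```

```text
drawer (array([ 0.52831059, -0.20408001,  0.10177512, -0.00646433]), np.float64(0.16003369047152657))
((258.268310546875, 80.91463470458984), (99.05708312988281, 71.67007446289062), 83.6598129272461) (array([ 0.52985598, -0.20786407,  0.11109239]), np.float64(0.1389464076137925))
((222.50003051757812, 173.00001525878906), (36.06244659423828, 24.748737335205078), 45.0) (array([ 0.526886  , -0.19764242,  0.17736009]), np.float64(0.19655576110172734))
((268.5, 164.5), (19.0, 29.0), 90.0) (array([ 0.52704159, -0.19232646,  0.05331214]), np.float64(0.13668283087057953))
shift [-0.1037 -0.002   0.269 ] turn [-5.000e-02  0.000e+00  8.446e+01] rows 8.0 yaw now 1.574 q [-0.64  0.25  0.88  0.    2.01 -0.64]
```

Run:
```python
from h import *
w=shot('wrist'); g=green(w)
q,f=fit([w],[g],None,[.51,-.2,0],renfloor); m=renfloor(w,None,q)
a=w['img'].copy()
for mm,c in((g,(0,0,255)),((m>.5).astype(np.uint8),(255,0,0))):
    cv2.drawContours(a,cv2.findContours(mm,0,2)[0],-1,c,1)
cv2.imwrite('pics/ov.png',cv2.resize(a[0:240,150:400],None,fx=2.4,fy=2.4,interpolation=0)); print(q,f,g.sum(),m.sum())
```

```text
[ 0.52957843 -0.20743743  0.10590088] 0.13765218408682678 6880 7976.525490196078
```

View pics/ov.png

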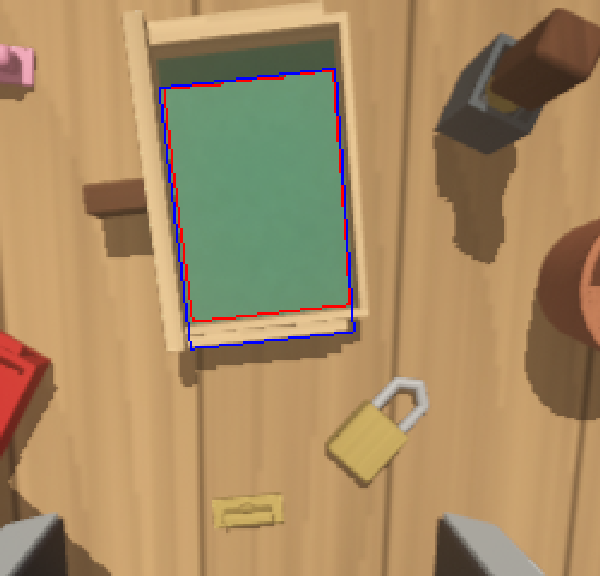

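```bash
cat >> h.py <<'E'
def renfloor(p,m,q):
    f=box(-60,55,-85,85,6,6);r=box(-60,55,-85,85,40,40); b=box(-72,-60,-98,98,0,60)
    return np.minimum(np.minimum(poly(p,place(f,q)),poly(p,place(r,q))),1-poly(p,place(b,q)))
def green(p,xy=(.52,-.2)):
    h=cv2.cvtColor(p['img'],cv2.COLOR_BGR2HSV); m=((h[...,0]>45)&(h[...,0]<82)&(h[...,1]>40)).astype(np.uint8)
    m=cv2.morphologyEx(m,cv2.MORPH_OPEN,np.ones((3,3))); n,l,s,c=cv2.connectedComponentsWithStats(m)
    t=proj(p,[*xy,0.006])[0]; k=min((i for i in range(1,n) if s[i,4]>300),key=lambda i:np.linalg.norm(c[i]-t))
    return cv2.morphologyEx((l==k).astype(np.uint8),cv2.MORPH_CLOSE,np.ones((3,3)))
E
python3 - <<'E'
from h import *
w=shot('wrist'); z=np.load('cams.npz')
sc=dict(img=cv2.imread('pics/scene0.png'),E=z['scE'],K=z['scK']); sd=dict(img=cv2.imread('pics/side0.png'),E=z['sdE'],K=z['sdK'])
g=[green(p) for p in(w,sc,sd)]
print('drawer',fit([w,sc,sd],g,None,[.52,-.2,0.1,0],renfloor))
for p,x in zip((w,sc,sd),g): print(rect(x),fit([p],[x],None,[.52,-.2,0.1],renfloor))
sd['img']=None
plan((.519,-.418,.10),0.12)
E
```

```text
drawer (array([ 0.52450026, -0.19076697,  0.10978021,  0.00517963]), np.float64(0.10915843551614408))
((257.30322265625, 75.80506134033203), (110.0076675415039, 73.08765411376953), 83.82982635498047) (array([ 0.5273142 , -0.19220887,  0.1076026 ]), np.float64(0.05446210952129771))
((222.45323181152344, 173.04989624023438), (38.209510803222656, 25.16903305053711), 43.15238952636719) (array([ 0.52128961, -0.19672042,  0.09948339]), np.float64(0.10070010274545405))
((268.5, 164.5), (19.0, 29.0), 90.0) (array([ 0.52419678, -0.19564423,  0.11261764]), np.float64(0.11095377172021126))
shift [-0.1039 -0.0022  0.2692] turn [-3.000e-02 -0.000e+00  8.334e+01] rows 8.0 yaw now 1.575 q [-0.64  0.25  0.88  0.    2.01 -0.64]
```

Drawer is at about (0.525,-0.193), yaw 0.108. Turn is at (0.519,-0.418), yaw ~0.1. Approaching the turn.

servo_tool --commands '[-0.104, -0.002, 0.2, 0, 0, 83.3, 0.05, -0.104, -0.002, 0.2, 0, 0, 83.3, 0.05, -0.104, -0.002, 0.2, 0, 0, 83.3, 0.05, -0.104, -0.002, 0.2, 0, 0, 83.3, 0.05, -0.104, -0.002, 0.2, 0, 0, 83.3, 0.05, -0.104, -0.002, 0.2, 0, 0, 83.3, 0.05, -0.104, -0.002, 0.2, 0, 0, 83.3, 0.05, -0.104, -0.002, 0.2, 0, 0, 83.3, 0.05, -0.104, -0.002, 0.2, 0, 0, 83.3, 0.05]'

```text
time: 8.0
tool_pos: [0.5195, -0.4178, 0.1693]
ee_rot: [-3.141, 0.0, 0.123]
wrist_force: [0.4, 0.5, 0.8]
width: 0.0499
finger_force: 0.0
```

Run:
```python
from h import *
w=shot('wrist'); cv2.imwrite('pics/w5.png',w['img']); print(tool()[:3,3])
h=cv2.cvtColor(w['img'],cv2.COLOR_BGR2HSV)
for d in spotter.trace('turn_a',w): print(d['conf'],d['box'],d['region'].sum(),rect(d['region']))
r=best('turn_a',w,(.519,-.418))
if r is not None: print(fit([w],[r],TURN,[.519,-.418,.1]))
plan((.519,-.418,.05),0.12)
```

```text
[ 0.5194969  -0.41773664  0.16934695]
0.58 [243.0, 156.0, 22.5, 46.0] 986 ((254.43771362304688, 176.9020233154297), (21.59010124206543, 47.14738464355469), 3.094058036804199)
0.29 [0.0, 81.5, 139.6, 178.6] 20047 ((70.5, 170.0), (178.0, 141.0), 90.0)
(array([ 0.5194265 , -0.41842515,  0.09031441]), np.float64(0.08078382774378445))
shift [-0.0006  0.0003  0.1194] turn [-0.01 -0.    0.18] rows 2.0 yaw now 0.123 q [-0.76  0.36  1.14  0.    1.64  0.69]
```

View pics/w5.png

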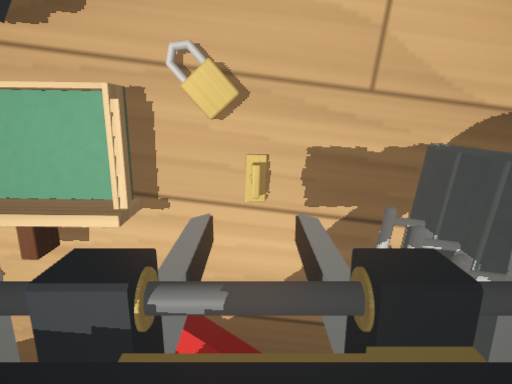

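The turn is at (255,178) between the fingers, and its pose agrees. Descending and gripping.

servo_tool --commands '[0, -0.001, 0.06, 0, 0, 0, 0.05, 0, -0.001, 0.12, 0, 0, 0, 0.05, 0, -0.001, 0.15, 0, 0, 0, 0.05, 0, -0.001, 0.15, 0, 0, 0, 0.05, 0, -0.001, 0.15, 0, 0, 0, 0.0, 0, -0.001, 0.15, 0, 0, 0, 0.0, 0, -0.001, 0.15, 0, 0, 0, 0.0, 0, -0.001, 0.15, 0, 0, 0, 0.0, 0, -0.001, 0.12, 0, 0, 0, 0.0, 0, -0.001, 0.05, 0, 0, 0, 0.0]'

```text
time: 9.4
tool_pos: [0.5173, -0.4147, 0.1082]
ee_rot: [-3.134, 0.006, 0.121]
wrist_force: [1.4, -1.4, -1.1]
width: 0.0084
finger_force: 30.0
```

Run:
```python
from h import *
print(robot.get_obs()['width'])
D=np.array([.525,-.193]);c,s=np.cos(.108),np.sin(.108)
for y in(-.055,): plan((*(D+[c*0-s*y,s*0+c*y]),.08),0.108)
```

```text
0.008448869007653468
shift [ 0.0339 -0.1639  0.0293] turn [-0.43  0.35  0.77] rows 3.0 yaw now 0.121 q [-0.76  0.38  1.23  0.    1.54  0.69]
```

servo_tool --commands '[0.017, -0.06, -0.01, 0, 0, 0, 0.0, 0.034, -0.12, -0.01, 0, 0, 0, 0.0, 0.034, -0.164, 0, 0, 0, 0, 0.0, 0.034, -0.164, 0.05, 0, 0, 0, 0.0, 0.034, -0.164, 0.08, 0, 0, 0, 0.0, 0.034, -0.164, 0.08, 0, 0, 0, 0.0, 0.034, -0.164, 0.08, 0, 0, 0, 0.028, 0.034, -0.164, 0.08, 0, 0, 0, 0.028, 0.034, -0.164, 0.02, 0, 0, 0, 0.028, 0.034, -0.164, -0.04, 0, 0, 0, 0.028]'

```text
time: 10.65
tool_pos: [0.5328, -0.2496, 0.1529]
ee_rot: [-3.141, 0.001, 0.121]
wrist_force: [1.7, -0.0, -0.2]
width: 0.0277
finger_force: 0.0
```

Run:
```python
from h import *
print(tool()[:3,3]); plan((.40,-.03,.33),1.57)
```

```text
[ 0.53275497 -0.24964384  0.15290091]
shift [-0.1055 -0.2343 -0.1767] turn [-1.000e-01  1.000e-02 -8.301e+01] rows 8.0 yaw now 0.121 q [-0.53  0.19  1.38  0.    1.57  0.92]
```

servo_tool --commands '[-0.03, -0.276, -0.177, 0, 0, -83, 0.06, -0.03, -0.276, -0.177, 0, 0, -83, 0.06, -0.03, -0.276, -0.177, 0, 0, -83, 0.06, -0.03, -0.276, -0.177, 0, 0, -83, 0.06, -0.03, -0.276, -0.177, 0, 0, -83, 0.06, -0.03, -0.276, -0.177, 0, 0, -83, 0.06, -0.03, -0.276, -0.177, 0, 0, -83, 0.06, -0.03, -0.276, -0.177, 0, 0, -83, 0.06, -0.03, -0.276, -0.177, 0, 0, -83, 0.06]'

```text
time: 11.78
tool_pos: [0.47, 0.0206, 0.3295]
ee_rot: [3.14, 0.0, 1.568]
wrist_force: [0.0, 0.4, 0.3]
width: 0.0603
finger_force: 0.0
```

```bash
cat > look.py <<'E'
from h import *
import sys
w=shot('wrist'); print(tool()[:3,3]); sc=shot('scene'); sd=shot('side')
for n,m,xy in(('gate_handle',HAND,(.464,.114)),('bolt_a',BOLT,(.477,.197))):
    r=[(p,best(n,p,xy)) for p in(w,sc,sd)]; r=[x for x in r if x[1] is not None]
    if not r: print(n,'none'); continue
    print(n,len(r),fit(*zip(*r),m,[*xy,0,0]))
    for a,b in r: print('   ',b.sum(),fit([a],[b],m,[*xy,0]))
for n in('screw_left','latch_left'):
    for p in(w,sc,sd):
        for d in spotter.trace(n,p): print(n,round(d['conf'],2),d['box'],rect(d['region']),onz(p,rect(d['region'])[0],.068))
E
python3 look.py; python3 -c "
from h import *
w=shot('wrist'); cv2.imwrite('pics/w6.png',w['img'])"
```

```text
[0.47003314 0.0205025  0.32941549]
gate_handle 3 (array([4.65894885e-01, 1.13347490e-01, 2.82489338e+00, 7.51958488e-04]), np.float64(0.2360473069095749))
    861 (array([0.46639164, 0.11334013, 2.82296812]), np.float64(0.09958116219246749))
    307 (array([0.46536258, 0.11110288, 2.85383746]), np.float64(0.25823826124953697))
    189 (array([0.46375766, 0.11138269, 2.76445413]), np.float64(0.32398404564874883))
bolt_a 3 (array([ 0.47667787,  0.19553726, -0.13714872, -0.00184633]), np.float64(0.3875475282831022))
    663 (array([ 0.47706756,  0.19592514, -0.14226113]), np.float64(0.3061733017180416))
    216 (array([ 0.47641602,  0.19317164, -0.03855723]), np.float64(0.373360426488887))
    124 (array([ 0.47418608,  0.19683136, -0.05936184]), np.float64(0.4668626854574335))
screw_left 0.52 [261.9, 264.4, 15.6, 16.1] ((269.0, 272.5), (13.435027122497559, 21.920310974121094), 45.0) [0.61563221 0.25317801 0.068     ]
screw_left 0.69 [211.1, 235.6, 22.1, 11.0] ((223.0, 241.0), (10.0, 20.0), 90.0) [0.60231502 0.25686048 0.068     ]
latch_left 0.68 [256.8, 269.3, 21.8, 11.5] ((269.0, 272.0), (12.727922439575195, 21.21320343017578), 45.0) [0.6148847  0.25187583 0.068     ]
latch_left 0.61 [210.1, 237.2, 23.4, 9.7] ((222.5, 241.0), (10.0, 19.0), 90.0) [0.60381909 0.25706479 0.068     ]
latch_left 0.15 [222.4, 138.8, 11.6, 18.4] ((227.5, 148.5), (21.0, 9.0), 90.0) [ 0.68285691 -0.20803878  0.068     ]
```

View pics/w6.png

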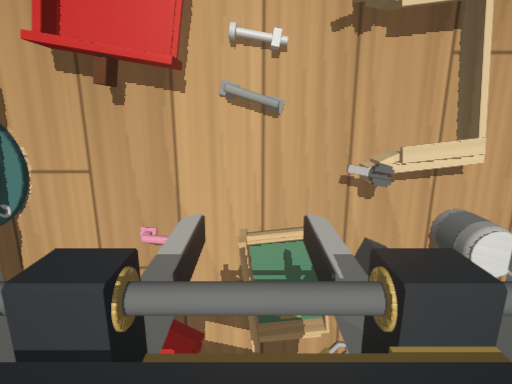

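Handle runs (222,88)–(283,107), bolt head is at (232,32) and nut at (278,38), right latch is at (375,173). Planning the handle grasp.

Run:
```python
from h import *
plan((.466,.113,.12),-0.318)
```

```text
shift [ 0.0924 -0.0041  0.209 ] turn [-1.0000e-02 -0.0000e+00  1.0818e+02] rows 11.0 yaw now 1.57 q [-0.08 -0.08  1.32  0.    1.9  -0.08]
```

servo_tool --commands '[0.092, -0.004, 0.12, 0, 0, 100, 0.06, 0.092, -0.004, 0.12, 0, 0, 100, 0.06, 0.092, -0.004, 0.12, 0, 0, 100, 0.06, 0.092, -0.004, 0.12, 0, 0, 100, 0.06, 0.092, -0.004, 0.12, 0, 0, 100, 0.06, 0.092, -0.004, 0.12, 0, 0, 100, 0.06, 0.092, -0.004, 0.12, 0, 0, 100, 0.06, 0.092, -0.004, 0.12, 0, 0, 100, 0.06, 0.092, -0.004, 0.15, 0, 0, 108.2, 0.06, 0.092, -0.004, 0.15, 0, 0, 108.2, 0.06]'

```text
time: 13.82
tool_pos: [0.4646, 0.1124, 0.1763]
ee_rot: [3.14, 0.005, -0.311]
wrist_force: [-0.0, 1.4, 0.5]
width: 0.0601
finger_force: 0.0
```

Run:
```python
from h import *
w=shot('wrist'); xy=(.466,.113)
r=best('gate_handle',w,xy)
if r is not None: print(r.sum(),fit([w],[r],HAND,[*xy,-.318]))
plan((*xy,.021),-.318)
```

```text
1529 (array([ 0.46767029,  0.11306116, -0.30699671]), np.float64(0.08344188275713138))
shift [ 0.0002 -0.0006  0.1574] turn [0.02 0.06 0.76] rows 3.0 yaw now -0.305 q [ 0.12 -0.06  1.59  0.    1.61  1.99]
```

servo_tool --commands '[0.001, 0, 0.06, 0, 0, 0, 0.06, 0.001, 0, 0.12, 0, 0, 0, 0.06, 0.001, 0, 0.157, 0, 0, 0, 0.06, 0.001, 0, 0.157, 0, 0, 0, 0.06, 0.001, 0, 0.157, 0, 0, 0, 0.0, 0.001, 0, 0.157, 0, 0, 0, 0.0, 0.001, 0, 0.157, 0, 0, 0, 0.0, 0.001, 0, 0.157, 0, 0, 0, 0.0, 0.001, 0, 0.1, 0, 0, 0, 0.0, 0.001, 0, 0.04, 0, 0, 0, 0.0]'

```text
time: 15.18
tool_pos: [0.4662, 0.1122, 0.1395]
ee_rot: [3.141, 0.002, -0.305]
wrist_force: [1.0, 0.8, 0.5]
width: 0.0034
finger_force: 0.0
```

Run:
```python
from h import *
print(robot.get_obs()['width'])
D=np.array([.525,-.193]);c,s=np.cos(.108),np.sin(.108)
y=0.0; x=-.003; plan((*(D+[c*x-s*y,s*x+c*y]),.12),0.108)
```

```text
0.00337246300862485
shift [0.145  0.2746 0.0194] turn [ 2.000e-02  1.400e-01 -2.365e+01] rows 5.0 yaw now -0.305 q [ 0.12 -0.04  1.65  0.    1.53  1.99]
```

The grasp missed. Looking again.

Run:
```python
from h import *
w=shot('wrist'); cv2.imwrite('pics/w7.png',w['img']); sc=shot('scene')
for p in (w,sc):
  for d in spotter.trace('gate_handle',p):
    v,u=np.nonzero(d['region']); print(d['conf'],d['box'],d['region'].sum(),onz(p,(u.mean(),v.mean()),.012))
```

```text
0.78 [483.3, 194.9, 28.7, 85.8] 1464 [ 0.34265761 -0.10986416  0.012     ]
0.63 [240.9, 131.5, 24.6, 98.3] 1509 [0.47714612 0.10994241 0.012     ]
0.75 [201.7, 209.4, 22.2, 13.4] 156 [ 0.62190223 -0.04334499  0.012     ]
0.72 [403.8, 274.8, 23.6, 37.8] 341 [0.32236063 0.43355054 0.012     ]
0.7 [274.1, 223.4, 36.8, 16.2] 328 [0.46575392 0.10768356 0.012     ]
0.63 [275.1, 164.6, 10.1, 15.5] 69 [ 0.36593765 -0.11619627  0.012     ]
```

View pics/w7.png

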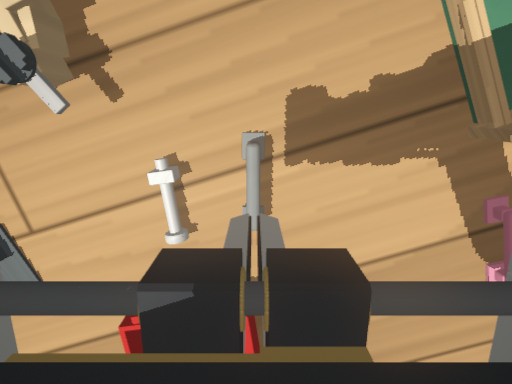

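The handle is in place at (253,180). The fingers were simply too slow to close before lifting, so I'll repeat with a smaller opening and more closing time.

Run:
```python
from h import *
w=shot('wrist'); xy=(.466,.113)
for d in spotter.trace('gate_handle',w):
    if d['box'][0]<300: print(d['region'].sum(),fit([w],[d['region']],HAND,[*xy,-.318]))
plan((*xy,.021),-.318)
```

```text
1475 (array([ 0.46728004,  0.11355118, -0.31303707]), np.float64(0.2773153694167432))
shift [-1.000e-04 -9.000e-04  1.166e-01] turn [0.06 0.13 0.75] rows 2.0 yaw now -0.305 q [ 0.12 -0.04  1.66  0.    1.53  1.99]
```

servo_tool --commands '[0, 0, 0, 0, 0, 0, 0.035, 0, 0, 0, 0, 0, 0, 0.035, 0, 0, 0, 0, 0, 0, 0.035, 0, 0, 0, 0, 0, 0, 0.035, 0, 0, 0.06, 0, 0, 0, 0.035, 0, 0, 0.11, 0, 0, 0, 0.035, 0, 0, 0.119, 0, 0, 0, 0.035, 0, 0, 0.119, 0, 0, 0, 0.0, 0, 0, 0.119, 0, 0, 0, 0, 0, 0, 0.119, 0, 0, 0, 0]'

```text
time: 16.73
tool_pos: [0.4691, 0.1125, 0.0225]
ee_rot: [-3.14, -0.005, -0.305]
wrist_force: [0.6, -0.6, 3.5]
width: 0.0129
finger_force: 30.0
```

servo_tool --commands '[0, 0, 0, 0, 0, 0, 0, 0, 0, 0, 0, 0, 0, 0, 0, 0, 0, 0, 0, 0, 0]'

```text
time: 17.1
tool_pos: [0.4691, 0.1125, 0.0225]
ee_rot: [-3.14, -0.005, -0.305]
wrist_force: [0.6, -0.5, 7.1]
width: 0.0127
finger_force: 30.0
```

Run:
```python
from h import *
D=np.array([.525,-.193]);c,s=np.cos(.108),np.sin(.108)
y=0.003; x=-.002; plan((*(D+[c*x-s*y,s*x+c*y]),.13),0.108)
```

```text
shift [ 0.1425  0.2725 -0.1074] turn [ -0.06  -0.29 -23.66] rows 6.0 yaw now -0.305 q [ 0.12  0.06  1.8  -0.    1.28  1.99]
```

servo_tool --commands '[0, 0, -0.05, 0, 0, 0, 0, 0, 0, -0.107, 0, 0, 0, 0, 0.142, 0.272, -0.107, 0, 0, -23.7, 0, 0.142, 0.272, -0.107, 0, 0, -23.7, 0, 0.142, 0.272, -0.107, 0, 0, -23.7, 0, 0.142, 0.272, -0.107, 0, 0, -23.7, 0, 0.142, 0.272, -0.107, 0, 0, -23.7, 0, 0.142, 0.272, -0.107, 0, 0, -23.7, 0, 0.142, 0.272, -0.107, 0, 0, -23.7, 0, 0.142, 0.272, -0.107, 0, 0, -23.7, 0]'

```text
time: 18.35
tool_pos: [0.5207, -0.1882, 0.1268]
ee_rot: [-3.141, 0.0, 0.11]
wrist_force: [-1.7, 0.9, -1.3]
width: 0.0127
finger_force: 30.0
```

servo_tool --commands '[0, 0, 0.06, 0, 0, 0, 0, 0, 0, 0.099, 0, 0, 0, 0, 0, 0, 0.099, 0, 0, 0, 0, 0, 0, 0.099, 0, 0, 0, 0.028, 0, 0, 0.099, 0, 0, 0, 0.028, 0, 0, 0.099, 0, 0, 0, 0.028, 0, 0, 0.05, 0, 0, 0, 0.028, 0, 0, 0, 0, 0, 0, 0.028, 0, 0, -0.05, 0, 0, 0, 0.028, 0, 0, -0.05, 0, 0, 0, 0.028]'

```text
time: 19.6
tool_pos: [0.5236, -0.1912, 0.1835]
ee_rot: [3.135, -0.01, 0.109]
wrist_force: [-0.6, -0.1, -1.1]
width: 0.0278
finger_force: 0.0
```

Run:
```python
from h import *
# above bolt grip point x=-6
xy=np.array([.477,.196])+(-.006)*np.array([np.cos(-.14),np.sin(-.14)])
plan((*xy,.15),-.14)
```

```text
shift [-0.0105 -0.3916  0.0309] turn [ 0.29 -0.64 14.24] rows 7.0 yaw now 0.109 q [-0.45  0.1   1.42  0.    1.61  1.01]
```

servo_tool --commands '[-0.01, -0.391, 0.03, 0.3, -0.6, 14.2, 0.035, -0.01, -0.391, 0.03, 0.3, -0.6, 14.2, 0.035, -0.01, -0.391, 0.03, 0.3, -0.6, 14.2, 0.035, -0.01, -0.391, 0.03, 0.3, -0.6, 14.2, 0.035, -0.01, -0.391, 0.03, 0.3, -0.6, 14.2, 0.035, -0.01, -0.391, 0.03, 0.3, -0.6, 14.2, 0.035, -0.01, -0.391, 0.03, 0.3, -0.6, 14.2, 0.035, -0.01, -0.391, 0.03, 0.3, -0.6, 14.2, 0.035, -0.01, -0.391, 0.03, 0.3, -0.6, 14.2, 0.035]'

```text
time: 20.72
tool_pos: [0.4684, 0.1969, 0.1464]
ee_rot: [-3.139, 0.012, -0.14]
wrist_force: [-0.1, -0.5, 0.1]
width: 0.0349
finger_force: 0.0
```

Run:
```python
from h import *
w=shot('wrist'); cv2.imwrite('pics/w8.png',w['img']); xy=np.array((.477,.196)); print(tool()[:3,3])
for d in spotter.trace('bolt_a',w): print(d['conf'],d['box'],rect(d['region']))
r=best('bolt_a',w,xy)
if r is not None:
    q,f=fit([w],[r],BOLT,[*xy,-.14]); print(r.sum(),q,f); print(poly(w,place(BOLT[1],[*xy,-.14])).sum())
    c=onz(w,rect(r)[0],.012); print(c); plan((*c[:2],.015),-.14)
```

```text
[0.46863079 0.19665625 0.14665508]
0.78 [242.5, 129.4, 22.9, 85.0] ((253.63290405273438, 173.5487518310547), (23.138946533203125, 85.32019805908203), 1.7098139524459839)
0.33 [2.1, 0.6, 24.6, 49.2] ((12.999998092651367, 23.499996185302734), (25.999996185302734, 46.99999237060547), 0.0)
1252 [ 0.47882004  0.19644278 -0.16078272] 0.23838596168329995
1011.4509803921568
[0.47697022 0.19646689 0.012     ]
shift [ 0.0095 -0.0005  0.1318] turn [-0.22  0.63 -0.07] rows 3.0 yaw now -0.141 q [0.28 0.02 1.57 0.01 1.55 1.99]
```

View pics/w8.png

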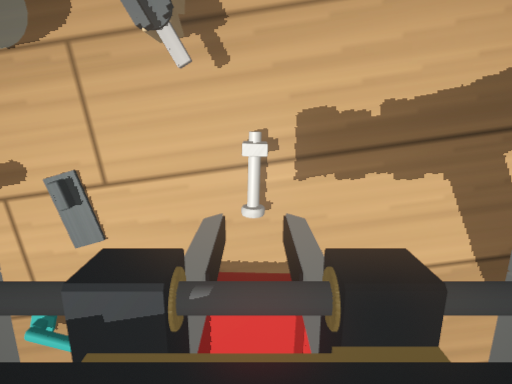

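Bolt is centred between the fingers, head at (253,210), nut at (255,148). Gripping the shank.

servo_tool --commands '[0.004, 0, 0.06, -0.2, 0.6, -1, 0.035, 0.004, 0, 0.12, -0.2, 0.6, -1, 0.035, 0.004, 0, 0.132, -0.2, 0.6, -1, 0.035, 0.004, 0, 0.132, -0.2, 0.6, -1, 0.035, 0.004, 0, 0.132, -0.2, 0.6, -1, 0, 0.004, 0, 0.132, -0.2, 0.6, -1, 0, 0.004, 0, 0.132, -0.2, 0.6, -1, 0, 0.004, 0, 0.132, -0.2, 0.6, -1, 0, 0.004, 0, 0.132, -0.2, 0.6, -1, 0, 0.004, 0, 0.132, -0.2, 0.6, -1, 0]'

```text
time: 22.12
tool_pos: [0.4721, 0.198, 0.0163]
ee_rot: [-3.141, -0.002, -0.122]
wrist_force: [-0.8, -1.2, 6.4]
width: 0.011
finger_force: 29.9
```

Run:
```python
from h import *
D=np.array([.525,-.193]);c,s=np.cos(.108),np.sin(.108)
y=0.053; x=-.007; plan((*(D+[c*x-s*y,s*x+c*y]),.12),0.108)
```

```text
shift [ 0.0812  0.3316 -0.1039] turn [ -0.04  -0.12 -13.15] rows 6.0 yaw now -0.122 q [0.29 0.13 1.73 0.   1.27 1.98]
```

servo_tool --commands '[0, 0, -0.05, 0, 0, 0, 0, 0, 0, -0.104, 0, 0, 0, 0, 0.081, 0.331, -0.104, 0, 0, -13.2, 0, 0.081, 0.331, -0.104, 0, 0, -13.2, 0, 0.081, 0.331, -0.104, 0, 0, -13.2, 0, 0.081, 0.331, -0.104, 0, 0, -13.2, 0, 0.081, 0.331, -0.104, 0, 0, -13.2, 0, 0.081, 0.331, -0.104, 0, 0, -13.2, 0, 0.081, 0.331, -0.104, 0, 0, -13.2, 0, 0.081, 0.331, -0.104, 0, 0, -13.2, 0]'

```text
time: 23.38
tool_pos: [0.511, -0.1395, 0.118]
ee_rot: [-3.139, 0.001, 0.109]
wrist_force: [0.2, 1.5, -0.6]
width: 0.011
finger_force: 29.9
```

servo_tool --commands '[0, 0, 0.06, 0, 0, 0, 0, 0, 0, 0.095, 0, 0, 0, 0, 0, 0, 0.095, 0, 0, 0, 0, 0, 0, 0.095, 0, 0, 0, 0.026, 0, 0, 0.095, 0, 0, 0, 0.026, 0, 0, 0.095, 0, 0, 0, 0.026, 0, 0, 0.05, 0, 0, 0, 0.026, 0, 0, 0, 0, 0, 0, 0.026, 0, 0, -0.06, 0, 0, 0, 0.026, 0, 0, -0.06, 0, 0, 0, 0.026]'

```text
time: 24.62
tool_pos: [0.5148, -0.1419, 0.1863]
ee_rot: [3.136, -0.012, 0.109]
wrist_force: [0.3, -0.8, -0.7]
width: 0.0263
finger_force: 0.0
```

Run:
```python
from h import *
plan((.53,-.32,.36),1.57)
plan((.56,-.02,.40),1.57)
```

```text
shift [-0.002   0.1798 -0.1727] turn [  0.79  -0.33 -83.73] rows 8.0 yaw now 0.109 q [-0.38  0.05  1.47  0.    1.61  1.09]
shift [ 0.0608 -0.115  -0.2137] turn [  0.79  -0.33 -83.73] rows 8.0 yaw now 0.109 q [-0.38  0.05  1.47  0.    1.61  1.09]
```

servo_tool --commands '[-0.002, 0.18, -0.173, 0.8, -0.3, -83.7, 0.03, -0.002, 0.18, -0.173, 0.8, -0.3, -83.7, 0.03, -0.002, 0.18, -0.173, 0.8, -0.3, -83.7, 0.03, -0.002, 0.18, -0.173, 0.8, -0.3, -83.7, 0.03, -0.002, 0.18, -0.173, 0.8, -0.3, -83.7, 0.03, -0.002, 0.18, -0.173, 0.8, -0.3, -83.7, 0.03, -0.002, 0.18, -0.173, 0.8, -0.3, -83.7, 0.03, -0.002, 0.18, -0.173, 0.8, -0.3, -83.7, 0.03, -0.002, 0.18, -0.173, 0.8, -0.3, -83.7, 0.03, -0.002, 0.18, -0.173, 0.8, -0.3, -83.7, 0.03]'

```text
time: 25.88
tool_pos: [0.5289, -0.3198, 0.351]
ee_rot: [-3.128, -0.006, 1.567]
wrist_force: [0.0, 1.0, 0.1]
width: 0.0301
finger_force: 0.0
```

Run:
```python
from h import *
w=shot('wrist'); print(tool()[:3,3]); cv2.imwrite('pics/w9.png',w['img'])
sc=shot('scene'); cv2.imwrite('pics/scene9.png',sc['img']); 
im=np.zeros((600,800,3),np.uint8); im[:300,:400]=cv2.resize(w['img'],(400,300)); im[300:,:400]=cv2.resize(sc['img'][:,:],(400,300)); a=cv2.resize(w['img'][0:160,190:350],(400,400)); im[:400,400:]=a
cv2.imwrite('pics/m9.png',im)
for p in(w,sc):
  for n in('turn_a','bolt_a','gate_handle'):
    for d in spotter.trace(n,p):
        v,u=np.nonzero(d['region']); print(n,round(d['conf'],2),d['box'],onz(p,(u.mean(),v.mean()),.02).round(3))
plan((.56,-.02,.40),1.57)
```

```text
[ 0.52896778 -0.3197491   0.3511797 ]
turn_a 0.77 [242.8, 110.8, 33.5, 12.1] [ 0.532 -0.249  0.02 ]
bolt_a 0.59 [218.4, 23.6, 56.7, 22.6] [ 0.515 -0.139  0.02 ]
bolt_a 0.39 [178.2, 0.0, 123.0, 142.2] [ 0.515 -0.184  0.02 ]
gate_handle 0.72 [90.3, 8.6, 69.3, 21.5] [ 0.333 -0.114  0.02 ]
gate_handle 0.56 [216.5, 63.4, 68.8, 18.5] [ 0.519 -0.188  0.02 ]
turn_a 0.62 [203.3, 162.6, 15.8, 10.6] [ 0.535 -0.245  0.02 ]
turn_a 0.34 [116.9, 159.4, 40.2, 37.0] [ 0.747 -0.311  0.02 ]
gate_handle 0.76 [206.6, 166.4, 35.6, 17.2] [ 0.517 -0.192  0.02 ]
gate_handle 0.71 [407.0, 275.1, 19.4, 38.8] [0.327 0.435 0.02 ]
gate_handle 0.54 [274.4, 158.1, 32.8, 20.3] [ 0.332 -0.109  0.02 ]
shift [ 0.3001  0.0299 -0.0471] turn [-0.75 -0.31 -0.04] rows 5.0 yaw now 1.569 q [-0.63  0.27  0.89 -0.    1.99 -0.63]
```

View pics/m9.png

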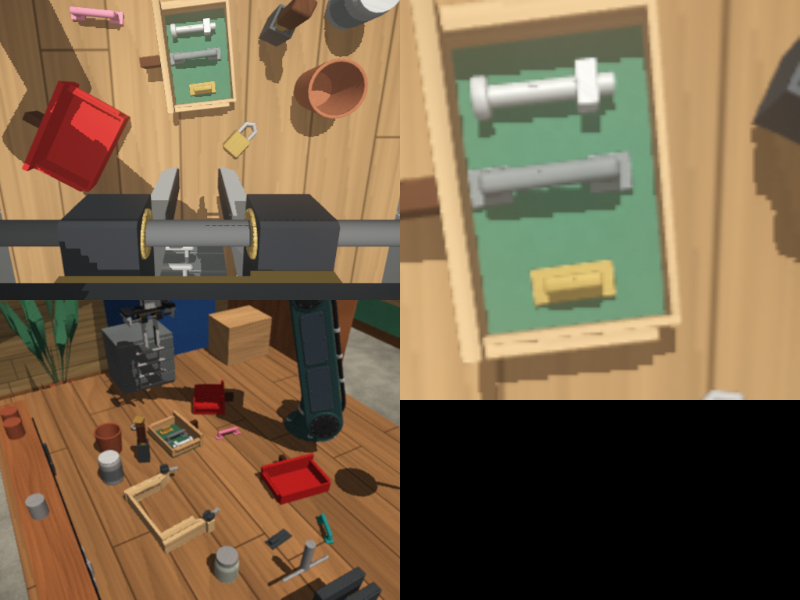

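All three fittings lie in the drawer: bolt, handle and turn from top to bottom in the crop. No fourth fitting shows anywhere. Now measuring the holder and latches.

servo_tool --commands '[0.28, 0.05, -0.03, -0.7, -0.3, 0, 0.094, 0.28, 0.05, -0.03, -0.7, -0.3, 0, 0.094, 0.28, 0.05, -0.03, -0.7, -0.3, 0, 0.094, 0.28, 0.05, -0.03, -0.7, -0.3, 0, 0.094, 0.28, 0.05, -0.03, -0.7, -0.3, 0, 0.094, 0.28, 0.05, -0.03, -0.7, -0.3, 0, 0.094, 0.28, 0.05, -0.03, -0.7, -0.3, 0, 0.094]'

```text
time: 27.15
tool_pos: [0.5797, -0.0405, 0.3824]
ee_rot: [-3.14, 0.0, 1.569]
wrist_force: [-0.0, -0.6, -1.0]
width: 0.0935
finger_force: 0.0
```

```bash
cat >> h.py <<'E'
def heads(p,pts,z=.063,rad=.03):
    """dark screw-head blobs near given world xy"""
    out=[]
    for xy in pts:
        m=poly(p,np.array([[xy[0]+rad*np.cos(a),xy[1]+rad*np.sin(a),z] for a in np.arange(0,6.3,.3)]))>.5
        g=p['img'].max(2); d=(m&(g<95)).astype(np.uint8); d=cv2.morphologyEx(d,cv2.MORPH_OPEN,np.ones((3,3)))
        n,l,s,c=cv2.connectedComponentsWithStats(d)
        if n<2: out.append(None); continue
        k=1+np.argmax(s[1:,4]); r=cv2.minEnclosingCircle(max(cv2.findContours((l==k).astype(np.uint8),0,2)[0],key=cv2.contourArea))
        out.append((r[0],c[k],r[1],s[k,4]))
    return out
E
python3 - <<'E'
from h import *
w=shot('wrist'); print(tool()[:3,3]); cv2.imwrite('pics/w10.png',w['img'])
sc=shot('scene');sd=shot('side')
for n in('latch_left','screw_left'):
  for p in(w,sc,sd):
    for d in spotter.trace(n,p): print(n,p['shot'],round(d['conf'],2),d['box'],onz(p,rect(d['region'])[0],.06).round(3))
for p in(w,sc,sd):
    for h in heads(p,[(.615,.015),(.61,.255)]):
        print(p['shot'],h, h and onz(p,h[1],.063).round(4))
E
```

```text
[ 0.57962947 -0.04108176  0.38223864]
latch_left 26 0.65 [259.7, 263.8, 19.6, 19.7] [0.61  0.248 0.06 ]
latch_left 27 0.41 [209.7, 237.3, 24.1, 9.8] [0.604 0.252 0.06 ]
screw_left 26 0.71 [259.1, 264.2, 21.3, 17.6] [0.612 0.246 0.06 ]
screw_left 27 0.45 [210.5, 235.7, 24.8, 10.2] [0.605 0.252 0.06 ]
25 ((294.0, 126.5), array([294. , 126.5]), 2.5000998973846436, np.int32(18)) [0.6417 0.0072 0.063 ]
25 None None
26 ((214.0, 215.0), array([214., 215.]), 1.414313554763794, np.int32(9)) [0.6413 0.0086 0.063 ]
26 ((267.0, 276.0), array([266.55345912, 275.74213836]), 7.615873336791992, np.int32(159)) [0.6232 0.2551 0.063 ]
27 ((227.0, 188.5), array([227. , 188.5]), 3.201662063598633, np.int32(22)) [0.6401 0.0123 0.063 ]
27 ((219.5, 243.0), array([218.43809524, 242.21904762]), 8.20071029663086, np.int32(105)) [0.6163 0.2592 0.063 ]
```

View pics/w10.png

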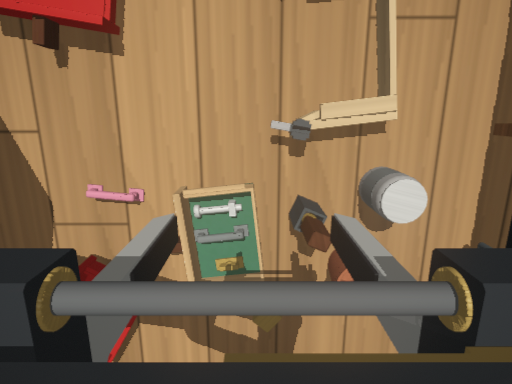

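Right screw head is at (300,129), left is off the top. Pot is at (308,215) and the drawer is loaded. Shifting +y to see both heads.

servo_tool --commands '[0.1, 0.03, 0, 0, 0, 0, 0.094, 0.1, 0.03, 0, 0, 0, 0, 0.094, 0.1, 0.03, 0, 0, 0, 0, 0.094, 0.1, 0.03, 0, 0, 0, 0, 0.094, 0.1, 0.03, 0, 0, 0, 0, 0.094]'

```text
time: 28.22
tool_pos: [0.6097, 0.0587, 0.3829]
ee_rot: [-3.141, -0.0, 1.568]
wrist_force: [-0.4, 0.8, -0.1]
width: 0.0941
finger_force: 0.0
```

```bash
cat > hm.py <<'E'
from h import *
def measure(w,thr=105):
    P=[]
    for xy in((.648,.004),(.62,.257)):
        rad=.024
        m=poly(w,np.array([[xy[0]+rad*np.cos(a),xy[1]+rad*np.sin(a),.063] for a in np.arange(0,6.3,.3)]))>.5
        g=cv2.cvtColor(w['img'],cv2.COLOR_BGR2HSV)
        sat=g[...,1].astype(int); v=g[...,2]
        d=(m&(sat<75)&(v<thr)).astype(np.uint8); d=cv2.morphologyEx(d,cv2.MORPH_CLOSE,np.ones((3,3)))
        n,l,s,c=cv2.connectedComponentsWithStats(d); k=1+np.argmax(s[1:,4])
        # fit disc z58..68 + silhouette
        X=[np.array([[16e-3*np.cos(a),16e-3*np.sin(a),z] for a in np.arange(0,6.3,.2) for z in(.058,.068)])]
        q,f=fit([w],[l==k],X,[*xy,0]); P.append(q[:2]); print(c[k],s[k],q.round(4),round(f,3), proj(w,[*xy,.063]))
    a,b=P; v=b-a; yaw=np.arctan2(-v[0],v[1]); o=(a+b)/2+.083*np.array([np.cos(yaw),np.sin(yaw)])
    print('dist',np.linalg.norm(v),'yaw',yaw,'holder',o)
    return a,b
E
python3 - <<'E'
from hm import *
w=shot('wrist'); print(tool()[:3,3]); cv2.imwrite('pics/w11.png',w['img'])
for t in(85,105,125): measure(w,t)
h=cv2.cvtColor(w['img'],cv2.COLOR_BGR2HSV); u=proj(w,[.648,.004,.063])[0].astype(int); print(u); print(h[u[1]-12:u[1]+13:2,u[0]-14:u[0]+15:2,2]); print(h[u[1]-12:u[1]+13:4,u[0]-14:u[0]+15:2,1])
E
```

```text
[0.60969286 0.05874157 0.3829164 ]
[278.8        190.14285714] [271 188  18   5  35] [6.5030e-01 1.2000e-03 1.5264e+00] 0.905 [[277.36252479 191.08097971]]
[260.31818182  20.20909091] [252  14  18  13 110] [0.6226 0.2498 2.5642] 0.789 [[260.40112995  19.03857235]]
dist 0.2502001957566004 yaw 0.1110667890339236 holder [0.71891446 0.13468018]
[279.23343849 191.82018927] [270 182  20  21 317] [0.6511 0.0024 0.0568] 0.154 [[277.36252479 191.08097971]]
[261.06103286  23.38497653] [251  13  23  22 213] [0.6225 0.2503 1.4459] 0.593 [[260.40112995  19.03857235]]
dist 0.24960137588547512 yaw 0.11508590143045554 holder [0.71923223 0.13589626]
[279.24850299 191.58682635] [269 181  21  22 334] [0.6514 0.0027 0.051 ] 0.122 [[277.36252479 191.08097971]]
[261.97858672  21.71948608] [251   8  23  27 467] [0.6226 0.2535 1.4479] 0.132 [[260.40112995  19.03857235]]
dist 0.2523912326747132 yaw 0.11463647958345338 holder [0.71946235 0.13758399]
[277 191]
[[147 178 182 187 172 172 172 171 171 149 213 218 218 220 221]
 [147 179 182 188 162 171 150 139 128 123 213 217 200 186 190]
 [137 169 182 188 156 127 
[... 409 characters left out ...]
  98]
 [ 90 106 109 111  99 102 101 101 101 100 100  99  97 159 157]
 [141 170 138 111 107  98 102 101 101 101 101 102 125 168 165]
 [149 179 184 187 109 105 103 101 101 101 101 102 165 167 165]
 [148 178 183 187 109 106 103 101 100 102 103 103 170 167 165]]
[[125 119 120 117  96  95  93  92  91  94  81  81  81  81  81]
 [ 65 107 120 119  96  80  44  21  24  32  40  77  81  81  81]
 [ 17  16  16  16  27  21  18  18  18  18  18  18  21  51  83]
 [ 49  33  15  18  23  21  24  24  41  64  59  54  48  83 125]
 [123 125 125 126  27  21  24  28  36  39  36  28  24 112 125]
 [125 122 126 126 122  21  20  20  18  18  20  20  67 121 124]
 [124 120 120 119 126 125 124 126 122 123 111 124 122 122 122]]
```

servo_tool --commands '[-0.056, 0.041, 0.18, 0, 0, 0, 0.094, -0.056, 0.041, 0.18, 0, 0, 0, 0.094, -0.056, 0.041, 0.18, 0, 0, 0, 0.094, -0.056, 0.041, 0.18, 0, 0, 0, 0.094, -0.056, 0.041, 0.18, 0, 0, 0, 0.094]'

```text
time: 28.9
tool_pos: [0.651, 0.0037, 0.2044]
ee_rot: [3.141, -0.001, 1.569]
wrist_force: [0.5, 0.6, 0.5]
width: 0.0939
finger_force: 0.0
```

```bash
cat > hs.py <<'E'
from h import *
import sys
def head(w,xy,tag):
    g=cv2.cvtColor(w['img'],cv2.COLOR_BGR2GRAY); u=proj(w,[*xy,.066])[0]; h=w['E'][2,3]-.068; r=16e-3*w['K'][0,0]/h
    c=cv2.HoughCircles(cv2.GaussianBlur(g,(3,3),0),cv2.HOUGH_GRADIENT,1,60,param1=80,param2=8,minRadius=int(r*.9),maxRadius=int(r*1.12)+1)
    print(tag,'pred',u,'r',r)
    if c is not None:
        c=min(c[0],key=lambda k:np.linalg.norm(k[:2]-u)); print('circle',c,'top',onz(w,c[:2],.068).round(4))
    return c
E
python3 - <<'E'
from hs import *
w=shot('wrist'); print(tool()[:3,3]); cv2.imwrite('pics/wr.png',w['img'])
head(w,(.651,.003),'R')
plan((.621,.257,.2),1.57)
E
```

```text
[0.65170972 0.00408537 0.206289  ]
R pred [253.28402145 183.25140774] r 16.31615200838037
circle [254.5 180.5  14.7] top [0.6522 0.0063 0.068 ]
shift [ 0.2529 -0.0311  0.0062] turn [ 0.26 -0.02 -0.03] rows 5.0 yaw now 1.569 q [-0.08  0.31  1.12  0.    1.7  -0.08]
```

servo_tool --commands '[0, 0, 0.005, 0, 0, 0, 0.094, 0, 0, 0.005, 0, 0, 0, 0.094, 0, 0, 0.005, 0, 0, 0, 0.094]'

```text
time: 29.32
tool_pos: [0.6509, 0.0044, 0.1985]
ee_rot: [3.141, -0.0, 1.57]
wrist_force: [0.2, 0.1, 0.7]
width: 0.0941
finger_force: 0.0
```

Run:
```python
from hs import *
w=shot('wrist'); print(tool()[:3,3]); cv2.imwrite('pics/wr.png',w['img'])
c=head(w,(.652,.004),'R')
g=cv2.cvtColor(w['img'],cv2.COLOR_BGR2GRAY); np.set_printoptions(linewidth=250)
u=proj(w,[.652,.004,.066])[0].astype(int); print(u); print(g[u[1]-26:u[1]+27:2,u[0]-50:u[0]+30:2])
plan((.621,.257,.2),1.57)
```

```text
[0.65078493 0.00422999 0.19815634]
R pred [254.50501901 184.13944527] r 16.642833109672917
circle [253.5 181.5  14.7] top [0.651  0.0071 0.068 ]
[254 184]
[[144 143 142 ... 191 189 188]
 [144 143 141 ... 191 190 189]
 [144 143 142 ... 192 190 189]
 ...
 [139 144 145 ... 133 133 132]
 [139 143 145 ... 134 134 133]
 [139 143 144 ... 134 134 132]]
shift [ 0.2527 -0.03   -0.0018] turn [ 0.01 -0.01 -0.  ] rows 5.0 yaw now 1.57 q [-0.08  0.32  1.14  0.    1.69 -0.08]
```

servo_tool --commands '[0.253, -0.03, 0, 0, 0, 0, 0.094, 0.253, -0.03, 0, 0, 0, 0, 0.094, 0.253, -0.03, 0, 0, 0, 0, 0.094, 0.253, -0.03, 0, 0, 0, 0, 0.094, 0.253, -0.03, 0, 0, 0, 0, 0.094, 0.253, -0.03, 0, 0, 0, 0, 0.094, 0.253, -0.03, 0, 0, 0, 0, 0.094, 0.253, -0.03, 0, 0, 0, 0, 0.094]'

```text
time: 30.38
tool_pos: [0.6215, 0.2553, 0.1977]
ee_rot: [-3.141, -0.0, 1.567]
wrist_force: [0.3, -0.4, 0.7]
width: 0.094
finger_force: 0.0
```

Run:
```python
from hs import *
w=shot('wrist'); print(tool()[:3,3]); cv2.imwrite('pics/wl.png',w['img']); np.save('wlE.npy',w['E'])
c=head(w,(.622,.256),'L')
plan((.62,-.22,.36),1.57)
```

```text
[0.6214292  0.25550592 0.1977334 ]
L pred [254.04341965 183.26221859] r 16.684380546714817
circle [257.5 185.5  18.3] top [0.6254 0.2542 0.068 ]
shift [-4.755e-01  1.000e-04 -1.624e-01] turn [-0.04 -0.02 -0.15] rows 9.0 yaw now 1.567 q [0.31 0.37 1.07 0.   1.7  0.31]
```

servo_tool --commands '[-0.475, 0, -0.162, 0, 0, 0, 0.094, -0.475, 0, -0.162, 0, 0, 0, 0.094, -0.475, 0, -0.162, 0, 0, 0, 0.094, -0.475, 0, -0.162, 0, 0, 0, 0.094, -0.475, 0, -0.162, 0, 0, 0, 0.094, -0.475, 0, -0.162, 0, 0, 0, 0.094, -0.475, 0, -0.162, 0, 0, 0, 0.094, -0.475, 0, -0.162, 0, 0, 0, 0.094, -0.475, 0, -0.162, 0, 0, 0, 0.094, -0.475, 0, -0.162, 0, 0, 0, 0.094]'

```text
time: 31.68
tool_pos: [0.6202, -0.2186, 0.3591]
ee_rot: [-3.14, -0.001, 1.568]
wrist_force: [1.2, 0.6, -0.4]
width: 0.0939
finger_force: 0.0
```

Run:
```python
from hs import *
w=shot('wrist'); print(tool()[:3,3]); cv2.imwrite('pics/wp.png',w['img']); np.save('wpE.npy',w['E'])
sc=shot('scene'); sd=shot('side'); cv2.imwrite('pics/scp.png',sc['img']); cv2.imwrite('pics/sdp.png',sd['img'])
for p in(w,sc,sd):
  for n in('driver','pot'):
    for d in spotter.trace(n,p): print(n,p['shot'],round(d['conf'],2),np.round(d['box']),rect(d['region']))
def crop(f,c,h,s): 
    a=cv2.imread(f'pics/{f}.png'); u,v=c; return cv2.resize(a[max(v-h,0):v+h,u-h:u+h],(s,s),interpolation=cv2.INTER_NEAREST)
u=proj(w,[.67,-.16,.08])[0].astype(int); print(u)
im=np.zeros((600,800,3),np.uint8)
im[:400,:400]=crop('wr',(254,184),40,400); im[:400,400:]=crop('wl',(254,184),40,400)
a=w['img'][max(u[1]-70,0):u[1]+70,u[0]-70:u[0]+70]; im[400:,:200]=cv2.resize(a,(200,200))
im[400:,200:400]=crop('scp',(188,180),30,200); im[400:,400:600]=crop('sdp',(228,155),30,200)
im[400:,600:]=cv2.resize(cv2.imread('pics/w11.png')[:,170:420],(200,200))
cv2.imwrite('pics/m12.png',im)
```

```text
[ 0.62033237 -0.21752647  0.35894928]
driver 32 0.55 [278.  94.  33.  22.] ((293.65386962890625, 106.23078155517578), (29.84615707397461, 22.84615707397461), 22.61986541748047)
pot 32 0.76 [267.  88.  32.  40.] ((287.1021423339844, 106.7189712524414), (29.731647491455078, 31.35492515563965), 19.983104705810547)
driver 33 0.69 [173. 158.  15.  30.] ((179.4753875732422, 170.05691528320312), (28.23423957824707, 12.369813919067383), 86.8201675415039)
pot 33 0.55 [175. 179.  16.  34.] ((182.98001098632812, 193.3599853515625), (29.274221420288086, 15.980613708496094), 81.8698959350586)
driver 34 0.73 [224. 141.  13.  16.] ((228.0, 148.5), (10.0, 21.0), 0.0)
pot 34 0.76 [222. 158.  15.  17.] ((228.5, 166.5), (21.0, 15.0), 90.0)
[289 120]
```

View pics/m12.png

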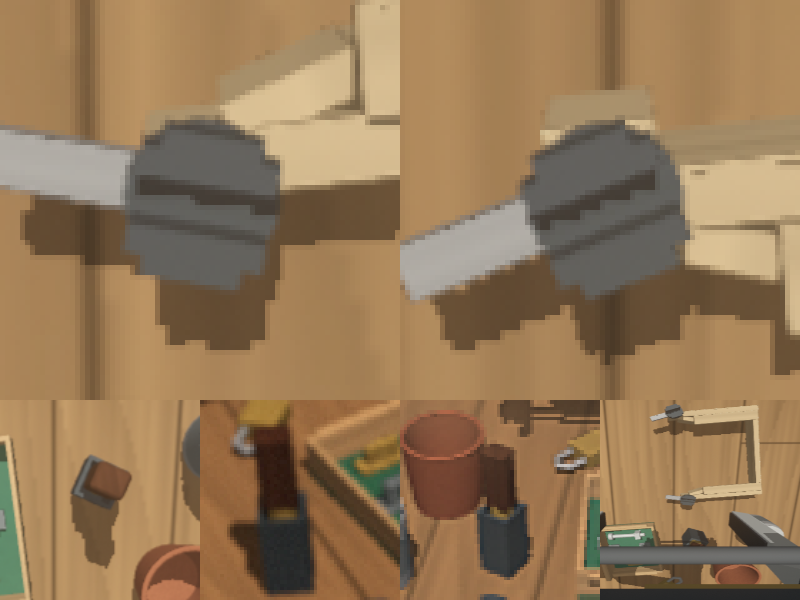

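Both screw heads are clear: right head centre is at about (254.4,185.4) and left at (255.3,186.9) in their frames, with slots along the bars. The driver leans towards +x in its pot. I'll take one closer frame and fit the pot and driver numerically.

servo_tool --commands '[0.03, 0.05, 0.06, 0, 0, 0, 0.094, 0.03, 0.05, 0.06, 0, 0, 0, 0.094, 0.03, 0.05, 0.06, 0, 0, 0, 0.094, 0.03, 0.05, 0.06, 0, 0, 0, 0.094]'

```text
time: 32.62
tool_pos: [0.6702, -0.1888, 0.3013]
ee_rot: [3.141, 0.001, 1.569]
wrist_force: [-0.7, -0.2, 0.8]
width: 0.094
finger_force: 0.0
```

```bash
cat > drv.py <<'E'
from h import *
POT=[box(-20,20,-20,20,0,80)]
HND=box(-15,15,-12,12,80,154)
def hpose(q): # x,y tip, yaw, lean rx, ry (world)
    Rm=R.from_rotvec([q[3],q[4],0]).as_matrix()@R.from_euler('z',q[2]).as_matrix()
    return Rm,np.array([q[0],q[1],.004])
def fitdrv(V,q0):
    # V: list of (p,regPot,regDrv)
    def c(q):
        e=0
        Rm,t=hpose([q[0]+q[3],q[1]+q[4],q[5],q[6],q[7]])
        for p,rp,rd in V:
            P=poly(p,place(POT[0],q[:3])); H=poly(p,HND@Rm.T+t)
            H2=np.clip(H-(0 if p['E'][2,3]<.6 else 0),0,1)
            if rd is not None: e+=1-np.minimum(H2,rd).sum()/np.maximum(H2,rd).sum()
            U=np.maximum(P,H)
            if rp is not None:
                r=np.maximum(rp,rd) if rd is not None else rp
                e+=1-np.minimum(U,r).sum()/np.maximum(U,r).sum()
        return e/len(V)+ .5*(q[3]**2+q[4]**2)/.01**2*.02
    best=None
    for y0 in(0,.4,.8,1.2):
        q=np.array(q0,float); q[2]=y0; q[5]=y0
        for k in range(3):
            d=np.diag([.006,.006,.2,.003,.003,.2,.06,.06])/(k+1)
            o=minimize(c,q,method='Nelder-Mead',options=dict(initial_simplex=np.vstack([q,q+d]),maxfev=500)); q=o.x
        if best is None or o.fun<best[1]: best=(q,o.fun)
        print(round(o.fun,3),q.round(3))
    return best
def regs(n,p,xy):
    return best(n,p,xy,.09)
E
python3 - <<'E'
from drv import *
w=shot('wrist'); print(tool()[:3,3]); cv2.imwrite('pics/wp2.png',w['img']); np.save('wp2E.npy',w['E'])
sc=shot('scene'); sd=shot('side'); V=[]
for p in(w,sc,sd):
    a=regs('pot',p,(.675,-.16)); b=regs('driver',p,(.70,-.21)); 
    a=None if a is None else a.astype(float); b=None if b is None else b.astype(float)
    print(a is not None and (a.sum(),rect(a)), b is not None and (b.sum(),rect(b))); V.append((p,a,b))
q,f=fitdrv(V,[.675,-.16,0,0,0,0,0,.1]); print(q,f)
E
```

```text
[ 0.67028258 -0.18894797  0.30197916]
(np.float64(300.0), ((252.65516662597656, 129.86207580566406), (32.31098937988281, 32.68238067626953), 21.801406860351562)) (np.float64(772.0), ((252.18560791015625, 134.58248901367188), (30.2573184967041, 27.109745025634766), 23.96249008178711))
False False
(np.float64(261.0), ((229.0, 167.0), (20.0, 14.0), 90.0)) (np.float64(208.0), ((228.0, 148.5), (21.0, 10.0), 90.0))
0.204 [ 0.669 -0.142  1.16  -0.004 -0.    -0.417 -0.007  0.025]
0.27 [ 0.668 -0.143  1.161 -0.003  0.002  0.755  0.005  0.011]
0.263 [ 0.668 -0.143  1.116 -0.007 -0.004  0.718 -0.04   0.044]
0.251 [ 6.680e-01 -1.430e-01  1.151e+00 -6.000e-03 -1.000e-03  1.410e+00
 -2.500e-02  3.300e-02]
[ 6.68521043e-01 -1.42261685e-01  1.15980282e+00 -3.94129388e-03
 -4.07979540e-04 -4.16686868e-01 -7.03971511e-03  2.51484643e-02] 0.20424080484418874
```

Pot is at (0.6685,-0.1425), driver yaw -0.417 and almost upright. Holder origin is about (0.720,0.138), yaw 0.115. Next I'll grip the drawer pull.

Run:
```python
from h import *
plan((.4315,-.203,.15),.108)
```

```text
shift [-0.0151 -0.2388  0.1499] turn [-3.000e-02  1.000e-02  8.372e+01] rows 8.0 yaw now 1.569 q [-0.36  0.44  0.78 -0.    1.93 -0.35]
```

servo_tool --commands '[-0.015, -0.239, 0, 0, 0, 83.7, 0.06, -0.015, -0.239, 0, 0, 0, 83.7, 0.06, -0.015, -0.239, 0, 0, 0, 83.7, 0.06, -0.015, -0.239, 0, 0, 0, 83.7, 0.06, -0.015, -0.239, 0.1, 0, 0, 83.7, 0.06, -0.015, -0.239, 0.15, 0, 0, 83.7, 0.06, -0.015, -0.239, 0.15, 0, 0, 83.7, 0.06, -0.015, -0.239, 0.15, 0, 0, 83.7, 0.06, -0.015, -0.239, 0.15, 0, 0, 83.7, 0.06, -0.015, -0.239, 0.15, 0, 0, 83.7, 0.06]'

```text
time: 34.33
tool_pos: [0.4317, -0.203, 0.1503]
ee_rot: [3.141, -0.0, 0.111]
wrist_force: [0.2, 1.1, -0.5]
width: 0.0598
finger_force: 0.0
```

```bash
cat > dfit.py <<'E'
from h import *
def hull(m):
    c=max(cv2.findContours(m.astype(np.uint8),0,2)[0],key=cv2.contourArea); o=np.zeros(m.shape,np.uint8); cv2.fillConvexPoly(o,cv2.convexHull(c),1); return o
def dfit(q0,cams=('scene','side')):
    ps=[shot(c) for c in cams]; g=[hull(green(p,q0[:2])) for p in ps]
    q,f=fit(ps,g,None,q0,renfloor); print('drawer',q.round(4),round(f,3),[round(fit([p],[x],None,q0,renfloor)[0][k],4) for p,x in zip(ps,g) for k in range(3)]); return q
E
python3 - <<'E'
from dfit import *
w=shot('wrist'); T=tool(); print(T[:3,3])
# pull: dark brown blob
h=cv2.cvtColor(w['img'],cv2.COLOR_BGR2HSV)
for d in spotter.trace('drawer_pull',w): print(d['conf'],d['box'])
u=proj(w,[.4315,-.203,.05])[0].astype(int); print(u,h[u[1],u[0]])
m=(h[...,2]<125)&(h[...,0]<15)&(h[...,1]>90); n,l,s,c=cv2.connectedComponentsWithStats(m.astype(np.uint8))
for i in range(1,n):
    if s[i,4]>200: print(s[i],c[i],onz(w,c[i],.05),rect(l==i))
dfit([.525,-.193,.108])
plan((.4315,-.203,.026),.108)
cv2.imwrite('pics/wpull.png',w['img'])
E
```

```text
[ 0.43171126 -0.20293316  0.15033176]
0.81 [132.9, 1.6, 240.7, 206.8]
0.67 [234.8, 34.0, 26.0, 108.5]
0.61 [264.8, 238.9, 105.5, 113.7]
[253 192] [ 12 132 129]
[189 216  16  40 338] [198.0295858  237.77810651] [ 0.3825617 -0.1564467  0.05     ] ((200.7000274658203, 235.60003662109375), (14.310833930969238, 37.11872863769531), 26.56505012512207)
[304 216  18  50 371] [310.82210243 242.0754717 ] [ 0.38988373 -0.26080272  0.05      ] ((310.4777526855469, 240.5078125), (49.88290786743164, 12.647701263427734), 70.70995330810547)
[346 240  25  36 201] [360.4278607  254.53233831] [ 0.38262481 -0.30897315  0.05      ] ((361.55181884765625, 254.54129028320312), (41.33527755737305, 11.486678123474121), 56.97613525390625)
[275 331  73  23 780] [299.73076923 345.50897436] [ 0.2773287  -0.26691941  0.05      ] ((311.0, 342.0), (22.0, 72.0), 90.0)
drawer [ 0.525 -0.193  0.108] 1.0 [np.float64(0.525), np.float64(-0.193), np.float64(0.108), np.float64(0.525), np.float64(-0.193), np.float64(0.108)]
shift [-1.000e-04  1.000e-04  1.241e-01] turn [0.01 0.   0.09] rows 2.0 yaw now 0.11 q [-0.56 -0.05  1.65 -0.    1.55  0.9 ]
```

Run:
```python
from dfit import *
a=cv2.imread('pics/wpull.png'); h=cv2.cvtColor(a,cv2.COLOR_BGR2HSV)
for r in(170,180,190,200,210): print(r,h[r,205:305:4,2].tolist())
print(h[120:215:5,253,2].tolist())
w=shot('wrist'); 
for u in(232,254,276): print(onz(w,(u,190),.05).round(4))
for y in(-.009,.009): print(proj(w,place(np.array([[-.094,y,.05]]),[.525,-.193,.108])))
```

```text
170 [213, 212, 213, 212, 213, 212, 212, 212, 212, 196, 132, 131, 130, 129, 107, 128, 128, 127, 127, 126, 126, 208, 207, 150, 124]
180 [214, 213, 213, 212, 212, 211, 212, 210, 210, 210, 134, 132, 129, 129, 106, 130, 130, 130, 131, 131, 158, 174, 132, 131, 131]
190 [217, 216, 216, 216, 216, 216, 216, 216, 216, 217, 134, 130, 128, 128, 105, 135, 135, 135, 133, 132, 198, 215, 214, 213, 129]
200 [206, 206, 206, 206, 207, 208, 208, 207, 206, 207, 134, 129, 127, 127, 104, 206, 202, 203, 204, 204, 205, 206, 206, 206, 125]
210 [209, 207, 206, 206, 207, 207, 207, 206, 205, 205, 204, 203, 202, 201, 200, 200, 198, 198, 198, 198, 199, 199, 199, 193, 190]
[127, 128, 129, 120, 167, 118, 129, 224, 236, 235, 130, 130, 129, 128, 128, 129, 127, 128, 202]
[ 0.4313 -0.1832  0.05  ]
[ 0.4335 -0.2027  0.05  ]
[ 0.4356 -0.2222  0.05  ]
[[264.33436241 192.13358677]]
[[244.14117148 192.0996756 ]]
```

The pull is exactly where predicted (columns 244–264). Descending and gripping it.

servo_tool --commands '[0, 0, 0.06, 0, 0, 0, 0.06, 0, 0, 0.11, 0, 0, 0, 0.06, 0, 0, 0.124, 0, 0, 0, 0.06, 0, 0, 0.124, 0, 0, 0, 0.0, 0, 0, 0.124, 0, 0, 0, 0.0, 0, 0, 0.124, 0, 0, 0, 0.0, 0, 0, 0.124, 0, 0, 0, 0.0, 0, 0, 0.124, 0, 0, 0, 0.0, 0, 0, 0.124, 0, 0, 0, 0.0, 0, 0, 0.124, 0, 0, 0, 0.0]'

```text
time: 35.83
tool_pos: [0.4317, -0.2024, 0.0265]
ee_rot: [-3.141, -0.0, 0.109]
wrist_force: [-1.0, 2.5, 5.9]
width: 0.0178
finger_force: 30.0
```

Run:
```python
from h import *
H=np.array([.7201,.1376]); y=.1148; ex=np.array([np.cos(y),np.sin(y)])
T=(H+ex*(-.225-.094)); print(T)   # pull target before mouth
plan((*T,.026),y)
plan((*(H+ex*(-.094)),.026),y)
```

```text
[0.40319975 0.10105919]
shift [ 0.0048 -0.3048  0.0007] turn [-0.04 -0.02 -0.31] rows 5.0 yaw now 0.109 q [-0.56  0.05  1.8   0.    1.29  0.9 ]
shift [ 0.2298 -0.306   0.0008] turn [-0.04 -0.02 -0.31] rows 7.0 yaw now 0.109 q [-0.56  0.05  1.8   0.    1.29  0.9 ]
```

servo_tool --commands '[0, -0.012, 0, 0, 0, 0, 0, 0, -0.024, 0, 0, 0, 0, 0, 0, -0.036, 0, 0, 0, 0, 0, 0, -0.048, 0, 0, 0, 0, 0, 0, -0.06, 0, 0, 0, 0, 0, 0, -0.072, 0, 0, 0, 0, 0, 0, -0.084, 0, 0, 0, 0, 0, 0, -0.096, 0, 0, 0, 0, 0, 0, -0.1, 0, 0, 0, 0, 0, 0, -0.1, 0, 0, 0, 0, 0]'

```text
time: 37.08
tool_pos: [0.421, -0.1031, 0.0265]
ee_rot: [3.141, -0.001, 0.109]
wrist_force: [1.2, -2.5, 6.0]
width: 0.0179
finger_force: 30.0
```

```bash
cat > dw.py <<'E'
from dfit import *
def front(q0,w=None,tp=None):
    # front-board top edges in wrist view -> yaw; print fit on wrist green hull (lower part may be cut)
    w=w or shot('wrist'); g=hull(green(w,q0[:2])); 
    m=np.zeros((384,512)); m[2:205]=1
    def rr(p,_,q): return renfloor(p,None,q)*m
    q,f=fit([w],[g*m],None,q0,rr); print('wrist drawer',q.round(4),round(f,3)); return q
E
python3 - <<'E'
from dw import *
T=tool(); print(T[:3,3])
x=T[:3,3]; y=.108
front([x[0]+.094*np.cos(y),x[1]+.094*np.sin(y),y])
E
```

```text
[ 0.42101359 -0.10311101  0.02648209]
wrist drawer [ 0.5501 -0.1493 -1.4299] 0.283
```

```bash
cat >> dw.py <<'E'
def front(q0):
    w=shot('wrist'); g=hull(green(w,q0[:2])); g[205:]=0; g=g.astype(float)
    m=np.zeros((384,512)); m[0:205]=1; m[:,:1]=0
    def c(q):
        r=renfloor(w,None,q)*m; return 1-np.minimum(r,g).sum()/np.maximum(r,g).sum()
    q=np.array(q0,float)
    for k in(1,3): o=minimize(c,q,method='Nelder-Mead',options=dict(initial_simplex=np.vstack([q,q+np.diag([.01,.01,.15])/k]),maxfev=300)); q=o.x
    print('start cost',c(np.array(q0)),'fit',q.round(4),round(o.fun,3)); cv2.imwrite('pics/front.png',w['img']); return q
E
python3 - <<'E'
from dw import *
x=tool()[:3,3]; y=.108
front([x[0]+.094*np.cos(y),x[1]+.094*np.sin(y),y])
sc=shot('scene'); cv2.imwrite('pics/sc_d.png',sc['img'])
try: dfit([x[0]+.094,x[1]+.01,.1])
except Exception as e: print(e)
E
```

```text
start cost 0.5291010167248581 fit [ 0.5498 -0.1502 -1.4463] 0.283
drawer [ 0.515  -0.0931  0.1   ] 1.0 [np.float64(0.515), np.float64(-0.0931), np.float64(0.1), np.float64(0.515), np.float64(-0.0931), np.float64(0.1)]
```

Run:
```python
from dw import *
x=tool()[:3,3]; q=[x[0]+.0935,x[1]+.01,.108]
for n in('wrist','scene','side'):
    p=shot(n); h=cv2.cvtColor(p['img'],cv2.COLOR_BGR2HSV); m=((h[...,0]>45)&(h[...,0]<82)&(h[...,1]>40)).astype(np.uint8)
    k,l,s,c=cv2.connectedComponentsWithStats(m); print(n,'pred',proj(p,place(np.array([[-.06,-.085,.006],[-.06,.085,.006],[.055,.085,.006],[.055,-.085,.006]]),q)).round(0).tolist())
    for i in range(1,k):
        if s[i,4]>60: print('  ',s[i],c[i].round())
    for d in spotter.trace('drawer',p): print('   sp',round(d['conf'],2),np.round(d['box']))
```

```text
wrist pred [[392.0, 171.0], [117.0, 170.0], [94.0, -43.0], [415.0, -43.0]]
   [   99     0   135   166 15231] [174.  85.]
   [  259     0   152   166 18847] [326.  85.]
   sp 0.61 [479. 349.  12.  12.]
scene pred [[241.0, 173.0], [274.0, 202.0], [240.0, 218.0], [209.0, 186.0]]
   [   0    0   62   79 2289] [36. 33.]
   [ 58   0   9  26 129] [63.  9.]
   [  68    0   32   75 1595] [83. 27.]
   [497   8  15  40 346] [506.  31.]
   [217 174  33  23 209] [235. 184.]
   [233 189  28  18 187] [246. 195.]
   sp 0.98 [248. 102.  50.  45.]
   sp 0.86 [205. 157.  73.  63.]
   sp 0.67 [330. 193.  92.  70.]
side pred [[284.0, 170.0], [284.0, 200.0], [251.0, 200.0], [254.0, 170.0]]
   [229   0  23  56 821] [242.  22.]
   [ 250    0   52   58 1560] [275.  20.]
   [252 170  32  23 256] [264. 178.]
   [263 183  21  11 116] [272. 187.]
   [ 444  185   68   83 4150] [484. 228.]
   sp 0.61 [298. 226.  74.  58.]
   sp 0.6 [312. 126.  56.  40.]
   sp 0.57 [248. 164.  44.  40.]
```

Green floor spans columns 99–411 with a level edge at row 166 against predicted 94–415 and 171, so the drawer follows without slipping. Continuing.

servo_tool --commands '[0, -0.013, 0, 0, 0, 0, 0, 0, -0.026, 0, 0, 0, 0, 0, 0, -0.039, 0, 0, 0, 0, 0, 0, -0.052, 0, 0, 0, 0, 0, 0, -0.065, 0, 0, 0, 0, 0, 0, -0.078, 0, 0, 0, 0, 0, 0, -0.091, 0, 0, 0, 0, 0, 0, -0.1, 0, 0, 0, 0, 0, 0, -0.1, 0, 0, 0, 0, 0]'

```text
time: 38.75
tool_pos: [0.41, -0.0032, 0.0265]
ee_rot: [-3.141, -0.001, 0.11]
wrist_force: [0.3, -1.1, 6.3]
width: 0.0178
finger_force: 30.0
```

```bash
cat > ck.py <<'E'
from dw import *
H=np.array([.7201,.1376]); yh=.1148; ex=np.array([np.cos(yh),np.sin(yh)])
w=shot('wrist'); T=tool(); x=T[:3,3]; y=R.from_matrix(T[:3,:3]).as_euler('xyz')[2]; q=[x[0]+.094*np.cos(y),x[1]+.094*np.sin(y),y]
h=cv2.cvtColor(w['img'],cv2.COLOR_BGR2HSV); m=((h[...,0]>45)&(h[...,0]<82)&(h[...,1]>40)); m[215:]=0
for v in(20,60,100,140,155): u=np.nonzero(m[v])[0]; e=proj(w,place(np.array([[-.06,-.085,.006],[-.06,.085,.006],[.055,.085,.006],[.055,-.085,.006]]),q)); print(v,u.min(),u.max(),'pred',np.interp(v,[e[2,1],e[1,1]],[e[2,0],e[1,0]]).round(),np.interp(v,[e[3,1],e[0,1]],[e[3,0],e[0,0]]).round())
b=[np.nonzero(m[:,u])[0].max() for u in(130,170,210,300,340,380)]; print('near edge rows',b,e[:2,1])
d=x[:2]-H; print('pull in holder frame',d@ex, d@np.array([-ex[1],ex[0]]),'yaw',y)
plan((*(H+ex*(-.225-.094)),.026),yh); plan((*(H+ex*(-.094)),.026),yh)
E
python3 ck.py
```

```text
20 101 408 pred 101.0 408.0
60 105 403 pred 105.0 403.0
100 109 399 pred 109.0 399.0
140 113 395 pred 113.0 395.0
155 115 393 pred 115.0 393.0
near edge rows [np.int64(165), np.int64(165), np.int64(165), np.int64(165), np.int64(165), np.int64(165)] [170.51242502 170.39831858]
pull in holder frame -0.3241713342855734 -0.10439231633066132 yaw 0.10955736843399544
shift [ 0.0046 -0.1044  0.0005] turn [-0.02 -0.05 -0.3 ] rows 2.0 yaw now 0.11 q [-0.15 -0.11  1.95  0.    1.29  1.31]
shift [ 0.2296 -0.1056  0.0007] turn [-0.02 -0.05 -0.3 ] rows 5.0 yaw now 0.11 q [-0.15 -0.11  1.95  0.    1.29  1.31]
```

servo_tool --commands '[0, -0.013, 0, 0, 0, 0, 0, 0, -0.026, 0, 0, 0, 0, 0, 0, -0.039, 0, 0, 0, 0, 0, 0, -0.052, 0, 0, 0, 0, 0, 0, -0.065, 0, 0, 0, 0, 0, 0, -0.078, 0, 0, 0, 0, 0, 0, -0.091, 0, 0, 0, -0.3, 0, 0, -0.1045, 0, 0, 0, -0.3, 0, 0, -0.1045, 0, 0, 0, -0.3, 0, 0, -0.1045, 0, 0, 0, -0.3, 0]'

```text
time: 40.05
tool_pos: [0.3984, 0.1011, 0.0265]
ee_rot: [-3.14, -0.001, 0.115]
wrist_force: [-0.1, 2.0, 6.9]
width: 0.0175
finger_force: 30.0
```

```bash
python3 ck.py
python3 - <<'E'
from h import *
# compare latch symmetric in wrist view: dark heads
w=shot('wrist'); cv2.imwrite('pics/mouth.png',w['img'])
for n in('screw_left','latch_left','holder'):
    for d in spotter.trace(n,w): print(n,round(d['conf'],2),np.round(d['box']))
for X in((.652,.0033,.063),(.6232,.253,.063)): print(proj(w,X))
E
```

```text
20 100 407 pred 101.0 408.0
60 105 403 pred 105.0 404.0
100 109 399 pred 109.0 399.0
140 113 395 pred 113.0 395.0
155 115 393 pred 115.0 393.0
near edge rows [np.int64(165), np.int64(165), np.int64(165), np.int64(165), np.int64(165), np.int64(165)] [170.58014917 170.41373228]
pull in holder frame -0.32377107340867456 0.000574865777677547 yaw 0.11496955668791697
shift [0.0048 0.0006 0.0005] turn [-0.1  -0.04  0.01] rows 1.0 yaw now 0.115 q [ 0.11 -0.1   1.95  0.    1.29  1.56]
shift [0.2298 0.0006 0.0006] turn [-0.1  -0.04  0.01] rows 4.0 yaw now 0.115 q [ 0.11 -0.1   1.95  0.    1.29  1.56]
[[ 699.92079858 -512.9686001 ]]
[[-185.79399071 -510.40716505]]
```

Aligned at the mouth. Sliding in.

servo_tool --commands '[0.015, 0, 0, 0, 0, 0, 0, 0.03, 0, 0, 0, 0, 0, 0, 0.045, 0, 0, 0, 0, 0, 0, 0.06, 0, 0, 0, 0, 0, 0, 0.075, 0, 0, 0, 0, 0, 0, 0.09, 0, 0, 0, 0, 0, 0, 0.1, 0, 0, 0, 0, 0, 0, 0.11, 0, 0, 0, 0, 0, 0, 0.12, 0, 0, 0, 0, 0, 0]'

```text
time: 41.42
tool_pos: [0.5134, 0.1143, 0.0262]
ee_rot: [-3.14, 0.01, 0.115]
wrist_force: [-10.7, -0.6, 13.7]
width: 0.0178
finger_force: 30.0
```

servo_tool --commands '[0.01, 0, 0, 0, 0, 0, 0, 0.02, 0, 0, 0, 0, 0, 0, 0.03, 0, 0, 0, 0, 0, 0, 0.04, 0, 0, 0, 0, 0, 0, 0.05, 0, 0, 0, 0, 0, 0, 0.06, 0, 0, 0, 0, 0, 0, 0.06, 0, 0, 0, 0, 0, 0]'

```text
time: 42.3
tool_pos: [0.5747, 0.1213, 0.0261]
ee_rot: [-3.14, 0.006, 0.115]
wrist_force: [-4.7, -0.6, 9.3]
width: 0.0179
finger_force: 30.0
```

```bash
python3 ck.py
```

```text
20 100 409 pred 100.0 409.0
60 104 404 pred 104.0 404.0
100 108 400 pred 108.0 400.0
140 113 395 pred 113.0 396.0
155 114 394 pred 114.0 394.0
near edge rows [np.int64(166), np.int64(166), np.int64(166), np.int64(166), np.int64(166), np.int64(167)] [170.48202889 170.37599971]
pull in holder frame -0.14633314644092593 0.0004834960655467009 yaw 0.11518210767950365
shift [-0.1727  0.0004  0.0011] turn [-0.07  0.33  0.02] rows 3.0 yaw now 0.115 q [0.11 0.28 1.53 0.   1.33 1.57]
shift [ 0.0523  0.0005 -0.0002] turn [-0.07  0.33  0.02] rows 1.0 yaw now 0.115 q [0.11 0.28 1.53 0.   1.33 1.57]
```

Sliding well. About 49–52 mm remain, so I'll go slowly to the stop.

servo_tool --commands '[0.01, 0, 0, 0, 0, 0, 0, 0.02, 0, 0, 0, 0, 0, 0, 0.03, 0, 0, 0, 0, 0, 0, 0.038, 0, 0, 0, 0, 0, 0, 0.042, 0, 0, 0, 0, 0, 0, 0.046, 0, 0, 0, 0, 0, 0, 0.049, 0, 0, 0, 0, 0, 0]'

```text
time: 43.22
tool_pos: [0.6218, 0.1268, 0.0262]
ee_rot: [-3.14, 0.009, 0.115]
wrist_force: [-10.1, -1.4, 11.6]
width: 0.0178
finger_force: 30.0
```

servo_tool --commands '[0.003, 0, 0, 0, 0, 0, 0, 0.004, 0, 0, 0, 0, 0, 0, 0.004, 0, 0, 0, 0, 0, 0]'

```text
time: 43.6
tool_pos: [0.6239, 0.1271, 0.0261]
ee_rot: [-3.141, 0.014, 0.115]
wrist_force: [-14.7, -1.9, 14.8]
width: 0.018
finger_force: 30.0
```

servo_tool --commands '[0.002, 0, 0, 0, 0, 0, 0, 0.003, 0, 0, 0, 0, 0, 0, 0.003, 0, 0, 0, 0, 0, 0, 0.003, 0, 0, 0, 0, 0, 0]'

```text
time: 44.1
tool_pos: [0.6246, 0.1272, 0.0259]
ee_rot: [-3.141, 0.019, 0.115]
wrist_force: [-19.0, -3.1, 16.3]
width: 0.0177
finger_force: 30.0
```

servo_tool --commands '[0.002, 0, 0, 0, 0, 0, 0, 0.004, 0, 0, 0, 0, 0, 0, 0.004, 0, 0, 0, 0, 0, 0, 0.004, 0, 0, 0, 0, 0, 0]'

```text
time: 44.6
tool_pos: [0.6267, 0.1274, 0.0253]
ee_rot: [-3.141, 0.023, 0.116]
wrist_force: [-21.4, -3.9, 18.7]
width: 0.0178
finger_force: 30.0
```

```bash
python3 ck.py
```

```text
20 97 411 pred 97.0 411.0
60 102 406 pred 102.0 406.0
100 107 401 pred 107.0 401.0
140 112 397 pred 111.0 397.0
155 113 395 pred 113.0 395.0
near edge rows [np.int64(171), np.int64(171), np.int64(171), np.int64(171), np.int64(171), np.int64(171)] [170.30047401 170.208003  ]
pull in holder frame -0.09392779110906634 0.0005766335975753977 yaw 0.11559137954515397
shift [-0.225   0.0004  0.0046] turn [-0.05  1.34  0.04] rows 4.0 yaw now 0.116 q [0.11 0.4  1.37 0.   1.39 1.57]
shift [-0.0001  0.0006 -0.0006] turn [-0.05  1.34  0.04] rows 1.0 yaw now 0.116 q [0.11 0.4  1.37 0.   1.39 1.57]
```

The pads slipped 3 mm along the pull, so the drawer is against its stop. Releasing and lifting.

servo_tool --commands '[0, 0, 0, 0, 0, 0, 0.05, 0, 0, 0, 0, 0, 0, 0.05, 0, 0, 0, 0, 0, 0, 0.05, 0, 0, 0, 0, 0, 0, 0.05, 0, 0, -0.06, 0, 1.3, 0, 0.05, 0, 0, -0.12, 0, 1.3, 0, 0.05, 0, 0, -0.18, 0, 1.3, 0, 0.05, 0, 0, -0.24, 0, 1.3, 0, 0.05, 0, 0, -0.28, 0, 1.3, 0, 0.05, 0, 0, -0.28, 0, 1.3, 0, 0.05]'

```text
time: 45.9
tool_pos: [0.6384, 0.1274, 0.3109]
ee_rot: [-3.141, -0.032, 0.114]
wrist_force: [0.6, -0.6, -0.0]
width: 0.0499
finger_force: 0.0
```

```bash
cat > ck2.py <<'E'
from dw import *
w=shot('wrist'); T=tool(); print(T[:3,3]); cv2.imwrite('pics/home.png',w['img'])
h=cv2.cvtColor(w['img'],cv2.COLOR_BGR2HSV); m=((h[...,0]>45)&(h[...,0]<82)&(h[...,1]>40)); m[215:]=0
pts=np.argwhere(m); hl=np.zeros((384,512),np.uint8); cv2.fillConvexPoly(hl,cv2.convexHull(pts[:,::-1].astype(np.int32)),1); g=hl.astype(float)
def c(q):
    r=renfloor(w,None,q); r[215:]=0; return 1-np.minimum(r,g).sum()/np.maximum(r,g).sum()
q=np.array([.7201,.1376,.115])
for k in(1,3): o=minimize(c,q,method='Nelder-Mead',options=dict(initial_simplex=np.vstack([q,q+np.diag([.01,.01,.1])/k]),maxfev=300)); q=o.x
print('drawer',q.round(4),o.fun)
ex=np.array([np.cos(q[2]),np.sin(q[2])]); ey=np.array([-ex[1],ex[0]])
print('R,L latch axes if home',q[:2]-.083*ex-.128*ey,q[:2]-.083*ex+.128*ey)
for xy in((.652,.0033),(.6232,.253)): d=np.array(xy)-q[:2]; print('measured screw in drawer frame',d@ex,d@ey)
plan((.668,-.1425,.25),-.417)
E
python3 ck2.py
```

```text
[0.63758085 0.12725422 0.30733881]
drawer [0.719  0.1286 0.1143] 0.1100775659835842
R,L latch axes if home [ 0.65110585 -0.00806804] [0.62189685 0.24626016]
measured screw in drawer frame -0.0808146263080003 -0.11680821636953535
measured screw in drawer frame -0.08093635612703474 0.1345471400123233
shift [-0.0019  0.2715  0.0572] turn [-0.42 -1.44 30.42] rows 5.0 yaw now 0.114 q [0.11 0.3  0.94 0.   1.87 1.57]
```

The drawer is home within measurement error. Moving over the screwdriver.

servo_tool --commands '[-0.002, 0.272, 0.03, -0.4, -1.4, 30.4, 0.06, -0.002, 0.272, 0.03, -0.4, -1.4, 30.4, 0.06, -0.002, 0.272, 0.03, -0.4, -1.4, 30.4, 0.06, -0.002, 0.272, 0.03, -0.4, -1.4, 30.4, 0.06, -0.002, 0.272, 0.04, -0.4, -1.4, 30.4, 0.06, -0.002, 0.272, 0.057, -0.4, -1.4, 30.4, 0.06, -0.002, 0.272, 0.057, -0.4, -1.4, 30.4, 0.06, -0.002, 0.272, 0.057, -0.4, -1.4, 30.4, 0.06]'

```text
time: 46.95
tool_pos: [0.6672, -0.1408, 0.2486]
ee_rot: [3.141, 0.003, -0.414]
wrist_force: [0.2, 0.2, 0.4]
width: 0.0602
finger_force: 0.0
```

Run:
```python
from drv import *
w=shot('wrist'); cv2.imwrite('pics/wd.png',w['img']); print(tool()[:3,3])
for n in('driver','pot'):
    for d in spotter.trace(n,w): print(n,round(d['conf'],2),np.round(d['box']),rect(d['region']))
a=best('pot',w,(.668,-.1425),.06); b=best('driver',w,(.67,-.15),.08)
f=lambda r:None if r is None else r.astype(float)
q,_=fitdrv([(w,f(a),f(b))],[.6685,-.1425,-.417,0,0,-.417,0,.02])
print(q)
h=cv2.cvtColor(w['img'],cv2.COLOR_BGR2HSV)
for v in range(110,215,8): print(v,[tuple(h[v,u]) for u in range(214,300,8)] and h[v,206:302:4,2].tolist(), )
plan((.668,-.1425,.127),-.417)
```

```text
[ 0.66740139 -0.14103753  0.2493822 ]
driver 0.64 [241. 163.  29.  43.] ((254.5, 183.0), (46.0, 27.0), 90.0)
0.103 [ 0.664 -0.142  0.564 -0.001  0.001 -0.411  0.014  0.057]
0.103 [ 0.664 -0.146  1.146 -0.002  0.002 -0.404 -0.005  0.063]
0.272 [ 0.668 -0.143  1.027  0.    -0.     0.885 -0.008  0.008]
0.265 [ 6.730e-01 -1.410e-01  1.200e+00 -1.000e-03  1.000e-03  1.297e+00
  1.600e-02 -2.100e-02]
[ 0.66367546 -0.1423293   0.56389549 -0.00072808  0.00132952 -0.41098748
  0.01386973  0.05677536]
110 [201, 198, 197, 195, 197, 199, 201, 203, 205, 207, 209, 210, 207, 200, 196, 198, 199, 200, 202, 202, 202, 201, 201, 200]
118 [196, 199, 201, 203, 206, 208, 210, 210, 208, 206, 202, 197, 197, 200, 200, 200, 200, 200, 199, 199, 200, 202, 204, 206]
126 [207, 209, 210, 210, 207, 206, 205, 205, 201, 198, 198, 198, 198, 198, 198, 196, 200, 203, 204, 204, 205, 203, 123, 122]
134 [205, 205, 205, 207, 208, 205, 197, 195, 195, 195, 195, 196, 199, 202, 172, 124, 123, 122, 121, 120, 122, 121, 122, 121]
142 [208, 207, 205, 197, 193, 193, 193, 196, 198, 200, 202, 132, 122, 121, 120, 120, 121, 121, 122, 121
[... 533 characters left out ...]
00, 122, 122, 139, 139, 140, 127, 125, 111, 79, 202, 200, 200, 182, 148, 158, 190]
190 [202, 200, 199, 198, 201, 203, 204, 205, 123, 128, 138, 130, 130, 131, 131, 113, 121, 149, 181, 199, 200, 200, 198, 195]
198 [201, 203, 205, 207, 210, 207, 204, 202, 200, 132, 133, 135, 131, 130, 135, 119, 200, 198, 197, 198, 198, 193, 191, 193]
206 [211, 214, 210, 200, 197, 197, 175, 142, 163, 191, 131, 133, 134, 130, 132, 149, 194, 189, 191, 194, 197, 199, 201, 203]
214 [198, 180, 150, 154, 185, 197, 198, 197, 197, 197, 198, 200, 200, 197, 194, 195, 198, 200, 202, 204, 205, 205, 205, 204]
shift [ 0.0008 -0.0002  0.1225] turn [0.07 0.06 0.09] rows 2.0 yaw now -0.415 q [-0.29  0.39  0.94 -0.    1.81  1.69]
```

servo_tool --commands '[0.004, 0.001, 0.05, 0, 0, 0, 0.06, 0.004, 0.001, 0.1, 0, 0, 0, 0.06, 0.004, 0.001, 0.122, 0, 0, 0, 0.06, 0.004, 0.001, 0.122, 0, 0, 0, 0.06, 0.004, 0.001, 0.122, 0, 0, 0, 0, 0.004, 0.001, 0.122, 0, 0, 0, 0, 0.004, 0.001, 0.122, 0, 0, 0, 0, 0.004, 0.001, 0.122, 0, 0, 0, 0, 0.004, 0.001, 0.122, 0, 0, 0, 0, 0.004, 0.001, 0.122, 0, 0, 0, 0]'

```text
time: 48.45
tool_pos: [0.6703, -0.1457, 0.1271]
ee_rot: [3.14, 0.002, -0.417]
wrist_force: [0.2, 0.4, 2.0]
width: 0.0241
finger_force: 30.0
```

servo_tool --commands '[0, 0, -0.03, 0, 0, 0, 0, 0, 0, -0.06, 0, 0, 0, 0, 0, 0, -0.09, 0, 0, 0, 0, 0, 0, -0.12, 0, 0, 0, 0, 0, 0, -0.13, 0, 0, 0, 0, 0, 0, -0.13, 0, 0, 0, 0, 0, 0, -0.13, 0, 0, 0, 0]'

```text
time: 49.32
tool_pos: [0.6698, -0.1455, 0.254]
ee_rot: [3.14, 0.007, -0.417]
wrist_force: [-0.6, 0.1, -1.8]
width: 0.0238
finger_force: 30.0
```

Run:
```python
from h import *
w=shot('wrist'); cv2.imwrite('pics/held.png',w['img']); T=tool(); print(T[:3,3],robot.get_obs()['width'])
for n in('driver','driver_tip','pot'):
    for d in spotter.trace(n,w): print(n,round(d['conf'],2),np.round(d['box']),rect(d['region']))
# predicted tool-frame points
def tp(x,y,z): return proj(w,(T[:3,:3]@np.array([x,y,z])+T[:3,3]))[0].round(1)
for z in(.123,.103,.041): print(z,tp(0,0,z),tp(-.011,0,z),tp(.011,0,z))
h=cv2.cvtColor(w['img'],cv2.COLOR_BGR2HSV)
for v in range(150,232,4): print(v,h[v,230:282:3,2].tolist(),h[v,236:276:6,1].tolist())
```

```text
[ 0.66974282 -0.14547776  0.25392239] 0.02374081715359854
driver 0.78 [230. 178.  50. 103.] ((253.5, 228.5), (103.0, 49.0), 90.0)
driver_tip 0.7 [230. 176.  47. 108.] ((253.5, 229.0), (104.0, 49.0), 90.0)
pot 0.76 [232. 151.  37.  44.] ((251.0, 171.5), (43.0, 34.0), 90.0)
pot 0.4 [230. 180.  49. 101.] ((253.5, 229.5), (103.0, 49.0), 90.0)
0.123 [254.1 186.1] [254.1 197.1] [254.1 174.8]
0.103 [254.1 191.1] [254.1 202.9] [254.1 179.2]
0.041 [254.2 212.5] [254.2 227.1] [254.2 197.5]
150 [202, 201, 201, 104, 90, 90, 89, 86, 86, 85, 85, 85, 84, 121, 121, 123, 124, 125] [113, 82, 80, 77, 75, 76, 120]
154 [200, 198, 99, 78, 79, 78, 77, 76, 77, 76, 76, 77, 77, 118, 124, 123, 122, 121] [85, 65, 63, 56, 57, 60, 123]
158 [196, 184, 86, 86, 86, 86, 85, 84, 83, 91, 94, 94, 94, 96, 123, 124, 122, 118] [44, 47, 42, 43, 27, 24, 122]
162 [199, 187, 125, 96, 100, 99, 98, 96, 97, 97, 97, 97, 111, 122, 120, 117, 117, 117] [12, 26, 26, 24, 24, 14, 121]
166 [198, 187, 124, 76, 81, 80, 80, 79, 80, 79, 78, 79, 105, 120, 117, 116, 116, 117] [8, 50, 48, 48, 43, 15, 122]
170 [200, 191, 123, 76, 82, 81, 81, 80,
[... 1150 characters left out ...]
 123]
210 [168, 191, 76, 74, 73, 73, 72, 74, 75, 74, 73, 74, 75, 74, 77, 195, 198, 199] [124, 122, 124, 122, 126, 126, 126]
214 [128, 197, 72, 73, 73, 73, 73, 72, 73, 73, 73, 74, 74, 73, 73, 200, 126, 156] [128, 119, 122, 119, 122, 124, 122]
218 [120, 63, 71, 72, 72, 72, 71, 72, 72, 72, 72, 72, 73, 74, 73, 58, 120, 122] [122, 117, 119, 120, 120, 122, 119]
222 [92, 67, 70, 71, 71, 70, 70, 71, 71, 71, 71, 71, 73, 73, 74, 62, 110, 121] [124, 122, 120, 122, 122, 122, 124]
226 [65, 70, 69, 70, 69, 69, 69, 70, 70, 70, 70, 71, 72, 73, 73, 69, 74, 120] [122, 122, 118, 124, 120, 124, 122]
230 [52, 69, 68, 69, 68, 69, 68, 69, 69, 69, 68, 70, 69, 71, 73, 70, 54, 120] [124, 124, 116, 122, 124, 122, 122]
```

The blade is held at u≈254 and its front edge at row 177, so the tip sits at about (-2, 0, +123) mm in the tool frame. On to the left screw.

```bash
cat >> h.py <<'E'
def tipplan(xy,tz,yaw,off=-.002,L=.123):
    c=np.array([np.cos(yaw),np.sin(yaw)]); plan((*(np.array(xy)-off*c),tz+L),yaw)
E
python3 - <<'E'
from h import *
tipplan((.6232,.253),.10,.353)
E
```

```text
shift [-0.2025 -0.347   0.0323] turn [-2.00e-02  3.30e-01 -4.41e+01] rows 7.0 yaw now -0.417 q [-0.3   0.4   0.91 -0.    1.83  1.69]
```

servo_tool --commands '[-0.05, -0.087, 0, 0, 0.1, -10, 0, -0.1, -0.174, 0, 0, 0.3, -20, 0, -0.15, -0.26, 0, 0, 0.3, -30, 0, -0.202, -0.347, 0, 0, 0.3, -44, 0, -0.202, -0.347, 0, 0, 0.3, -44, 0, -0.202, -0.347, 0, 0, 0.3, -44, 0, -0.202, -0.347, 0.032, 0, 0.3, -44, 0, -0.202, -0.347, 0.032, 0, 0.3, -44, 0, -0.202, -0.347, 0.032, 0, 0.3, -44, 0, -0.202, -0.347, 0.032, 0, 0.3, -44, 0]'

```text
time: 50.78
tool_pos: [0.6269, 0.252, 0.2261]
ee_rot: [3.14, -0.004, 0.349]
wrist_force: [-0.2, -0.0, -1.3]
width: 0.0237
finger_force: 30.0
```

```bash
cat > hv.py <<'E'
from h import *
def headview(xy,name):
    w=shot('wrist'); cv2.imwrite(f'pics/{name}.png',w['img']); T=tool(); print(T[:3,3],'yaw',R.from_matrix(T[:3,:3]).as_euler('xyz'))
    a=[np.array([[xy[0]+.016*np.cos(t),xy[1]+.016*np.sin(t),z] for t in np.arange(0,6.3,.2)]) for z in(.058,.068)]
    for k in a:
        e=proj(w,k); print('pred ring u',e[:,0].min().round(),e[:,0].max().round(),'v',e[:,1].min().round(),e[:,1].max().round())
    h=cv2.cvtColor(w['img'],cv2.COLOR_BGR2HSV); c=proj(w,[*xy,.068])[0].astype(int); print('c',c)
    for v in range(c[1]-26,min(c[1]+34,214),4): print(v,' '.join('%3d/%3d'%(x,s) for x,s in zip(h[v,c[0]-28:c[0]+30:4,2],h[v,c[0]-28:c[0]+30:4,1])))
    return w
E
python3 - <<'E'
from hv import *
headview((.6232,.253),'hl')
tipplan((.6232,.253),.06,.353)
E
```

```text
[0.62692645 0.25201286 0.226101  ] yaw [ 3.14018546 -0.00421139  0.34914288]
pred ring u 237.0 266.0 v 166.0 194.0
pred ring u 237.0 266.0 v 168.0 197.0
c [251 182]
156 198/115 200/113 201/113 201/113 201/114 200/113 198/113 195/115 244/ 71 242/ 75 240/ 74 148/ 95 240/ 74 238/ 74 169/103
160 141/123 161/119 185/116 199/115 201/114 189/111 202/112 193/114 242/ 73 241/ 75 239/ 75 231/ 77 245/ 73 229/ 78 162/107
164 189/117 177/118 155/120 142/120 168/120 148/ 96 141/ 96 148/ 95 242/ 74 240/ 74 241/ 74 246/ 73 247/ 72 127/114 184/103
168 194/116 193/116 190/115 188/117 172/117 209/ 76 123/ 19 124/ 19 113/ 29 150/ 87 148/ 95 178/ 89 187/ 94 130/112 179/104
172 199/115 197/114 195/114 193/115 139/ 97 123/ 19  88/ 61 110/ 28 124/ 19 125/ 20  97/ 79 155/ 92 126/119 126/117 197/101
176 196/114 199/115 199/114 199/115 122/ 15 122/ 17  89/ 54 114/ 20 123/ 17 123/ 17 123/ 19  98/117 103/119 115/118 141/107
180 190/117 192/117 193/114 196/113 121/ 15 122/ 15  89/ 54 111/ 28 118/ 32 122/ 15 122/ 15 118/119 112/118 102/118  94/114
184 191/117 190/117 189/116 191/117 121/ 15 121/ 15  90/ 45 144/ 18
[... 344 characters left out ...]
/113 120/102  97/131  94/125  94/127  94/127  98/130 138/124 115/122 115/120 195/112
200 199/114 202/115 204/114 204/114  80/128  78/121  79/126  79/123  80/124  79/123  80/124  78/124 109/122 113/120 190/115
204 196/114 192/114 192/116 198/115  78/128  77/123  77/123  77/123  78/128  77/123  78/124  77/123  83/120 116/119 192/114
208 204/113 201/113 198/113 153/123  77/123  77/123  76/124  76/121  77/126  76/121  76/124  75/122  74/121 120/119 198/115
212 206/113 206/113 205/112 111/129  76/124  75/122  74/124  75/122  74/124  74/121  74/124  75/122  72/124 200/112 204/111
shift [-0.0013 -0.0023  0.0431] turn [ 0.08 -0.24 -0.22] rows 1.0 yaw now 0.349 q [ 0.3   0.37  1.01 -0.    1.75  1.52]
```

The head ring matches the prediction (u 238–265) and the slot's dark wall is vertical at u≈247, so the yaw is aligned. The blade needs -2.5 mm in tool y, then insertion.

servo_tool --commands '[-0.001, -0.0025, 0, 0, -0.2, 0, 0, -0.001, -0.0025, 0.01, 0, -0.2, 0, 0, -0.001, -0.0025, 0.02, 0, -0.2, 0, 0, -0.001, -0.0025, 0.03, 0, -0.2, 0, 0, -0.001, -0.0025, 0.036, 0, -0.2, 0, 0, -0.001, -0.0025, 0.041, 0, -0.2, 0, 0, -0.001, -0.0025, 0.041, 0, -0.2, 0, 0, -0.001, -0.0025, 0.041, 0, -0.2, 0, 0]'

```text
time: 51.82
tool_pos: [0.6244, 0.2555, 0.1839]
ee_rot: [3.141, 0.001, 0.351]
wrist_force: [0.2, -0.7, -0.9]
width: 0.0241
finger_force: 30.0
```

Run:
```python
from h import *
tipplan((.6232,.253),.06,.353)
tipplan((.6232,.253),.06,1.686)
tipplan((.6232,.253),.06,2.0)
```

```text
shift [-0.      0.0019  0.0009] turn [ 0.06  0.06 -0.09] rows 1.0 yaw now 0.351 q [ 0.3   0.38  1.09 -0.    1.68  1.52]
shift [-0.0015 -0.      0.0009] turn [ 1.000e-02  9.000e-02 -7.647e+01] rows 8.0 yaw now 0.351 q [ 0.3   0.38  1.09 -0.    1.68  1.52]
shift [-0.0022 -0.0001  0.0009] turn [-1.000e-02  1.000e-01 -9.446e+01] rows 9.0 yaw now 0.351 q [ 0.3   0.38  1.09 -0.    1.68  1.52]
```

servo_tool --commands '[0, 0.0015, 0.001, 0, 0, 0, 0, 0, 0.0015, 0.001, 0, 0, -9, 0, 0, 0.0015, 0.001, 0, 0, -18, 0, 0, 0.0015, 0.001, 0, 0, -27, 0, -0.0005, 0.001, 0.001, 0, 0, -36, 0, -0.0005, 0.001, 0.001, 0, 0, -45, 0, -0.001, 0.0005, 0.001, 0, 0, -54, 0, -0.001, 0.0005, 0.001, 0, 0, -63, 0, -0.0015, 0, 0.001, 0, 0, -70, 0, -0.0015, 0, 0.001, 0, 0, -76, 0]'

```text
time: 53.08
tool_pos: [0.6224, 0.2553, 0.1826]
ee_rot: [-3.139, 0.0, 1.682]
wrist_force: [-2.3, 0.1, -1.5]
width: 0.0241
finger_force: 30.0
```

Run:
```python
from hv import *
print(robot.get_obs()['wrist_torque'],robot.get_obs()['wrist_force'])
headview((.6232,.253),'hl2')
tipplan((.6232,.253),.06,2.0)
```

```text
[ 0.19092313  0.40547089 -0.11164236] [-2.29673404  0.10710716 -1.45831254]
[0.62238333 0.25531237 0.18263547] yaw [-3.13930324e+00  4.52005709e-04  1.68358341e+00]
pred ring u 238.0 271.0 v 172.0 204.0
pred ring u 237.0 271.0 v 174.0 207.0
c [254 190]
164 187/119 177/118 176/120 180/119 184/118 182/ 95 182/ 94 179/ 93 176/ 91 181/ 94 186/118 182/118 176/120 178/119 186/117
168 185/119 177/120 176/120 179/117 179/115 182/ 88 182/ 88 182/ 88 182/ 88 182/ 88 182/118 181/120 175/118 179/120 187/117
172 185/117 177/120 176/120 181/118 208/ 87 199/ 82  97/ 47 109/ 19 111/ 30 225/ 77 193/103 181/118 175/119 186/117 189/116
176 184/118 177/120 177/121 182/118 112/ 32 102/ 20 109/ 14 102/ 23 109/ 19 109/ 14 133/ 77 175/ 90 176/ 90 177/ 89 177/ 89
180 182/118 176/119 177/120 182/119 109/ 14 108/ 12 109/ 14 142/ 25 108/ 17  90/ 34 110/ 14 170/ 86 176/ 90 177/ 89 177/ 89
184 182/116 176/120 177/118 135/ 64 108/ 14 109/ 14  92/ 25 185/ 17 109/ 16 106/ 17 110/ 14 102/ 23 226/ 77 227/ 78 227/ 78
188 181/117 176/120 178/119 111/ 32 109/ 14 109/ 14 120/ 26 144/ 21 123/ 21 109/ 12 110/ 16 110/ 16 226
[... 187 characters left out ...]
7 115/133 117/133 118/132 119/133 117/133 105/ 49 209/ 83 222/ 80 223/ 80 139/ 95
200 178/119 176/120 178/119 100/130  93/126  93/129  94/127  96/128  96/130  97/129  97/126 150/102 231/ 76 231/ 77 225/ 78
204 178/119 175/119 178/119  86/130  93/126  93/126  95/126  96/128  96/128  96/125  98/125  91/126 145/102 222/ 79 224/ 79
208 178/119 175/121 179/117  88/127  93/123  93/126  94/127  95/129  95/123  96/125  98/128  90/122 169/104 174/103 162/105
212 177/118 175/119 151/122  89/129  92/125  92/125  93/126  95/129  95/126  95/126  97/129  91/123 153/107 226/ 94 226/ 93
shift [-0.0005 -0.0001 -0.0004] turn [ -0.13   0.   -18.13] rows 2.0 yaw now 1.684 q [ 0.31  0.37  1.09 -0.    1.68  0.19]
```

Torque about z shows the latch is being turned (-0.11 N m). I'll over-rotate to take up the slot play.

servo_tool --commands '[0, 0, 0, 0, 0, -5, 0, 0, 0, 0, 0, 0, -10, 0, 0, 0, 0, 0, 0, -14, 0, 0, 0, 0, 0, 0, -18, 0, 0, 0, 0, 0, 0, -18, 0, 0, 0, 0, 0, 0, -18, 0]'

```text
time: 53.88
tool_pos: [0.6221, 0.2551, 0.1826]
ee_rot: [-3.138, -0.0, 1.991]
wrist_force: [-2.6, 0.6, 0.1]
width: 0.0239
finger_force: 30.0
```

Run:
```python
from hv import *
print(robot.get_obs()['wrist_torque'],robot.get_obs()['wrist_force'],tool()[:3,3])
p=shot('scene'); q=shot('side'); cv2.imwrite('pics/sc_l.png',p['img']); cv2.imwrite('pics/sd_l.png',q['img'])
```

```text
[ 0.19402622  1.04822014 -0.07299915] [-2.63376139  0.61496394  0.10072235] [0.62210444 0.25512147 0.1825646 ]
```

servo_tool --commands '[0, 0, 0, 0, 0, -3, 0, 0, 0, 0, 0, 0, -6, 0, 0, 0, 0, 0, 0, -6, 0, 0, 0, 0, 0, 0, -6, 0]'

```text
time: 54.48
tool_pos: [0.6222, 0.2548, 0.1826]
ee_rot: [-3.138, 0.0, 2.095]
wrist_force: [-5.7, 0.1, 1.2]
width: 0.0241
finger_force: 30.1
```

Run:
```python
from hv import *
print(robot.get_obs()['wrist_torque'],robot.get_obs()['wrist_force'])
headview((.6232,.253),'hl3')
```

```text
[ 0.0108202  1.6106483 -0.5988908] [-5.6961838   0.12582601  1.16839945]
[0.62220263 0.25477191 0.18261048] yaw [-3.13820318e+00  1.81475261e-04  2.09530324e+00]
pred ring u 237.0 270.0 v 171.0 203.0
pred ring u 237.0 271.0 v 173.0 206.0
c [253 189]
163 192/117 185/117 179/120 178/120 181/120 187/117 167/ 92 184/ 89 178/115 143/123 159/122 187/117 188/117 186/118 180/118
167 189/117 181/118 178/120 180/119 185/119 187/119 201/ 85 184/ 89 184/ 89 184/ 89 183/ 96 189/117 187/117 182/118 178/120
171 184/116 179/120 178/120 182/118 187/119 125/102  90/ 45 103/ 25 116/ 40 175/ 86 184/ 89 186/110 184/118 179/118 178/120
175 180/118 178/120 180/118 186/118 162/116 107/ 14 110/ 14 110/ 12 110/ 12 110/ 16 123/ 44 181/ 94 181/118 176/119 182/116
179 178/119 179/120 183/117 187/117 107/ 17 110/ 12 110/ 12 138/ 24 111/ 16 110/ 12 108/ 17  94/ 41 178/119 180/118 186/117
183 178/120 180/118 187/116 175/108 110/ 14 110/ 14  79/ 48 187/ 16 116/ 15  87/ 32 110/ 12 105/ 24 176/ 90 177/ 94 191/116
187 178/116 184/118 186/117 101/ 53 109/  9 109/ 12  81/ 41 150/ 20 128/ 18 105/ 12 110/ 12 111/ 14 174/ 88 170/ 92 178/ 89
191 181/118 187/116 111/124 109/ 14 109/ 12 109/ 12 117/ 26 140/ 47 145/ 21 110/ 12 109/ 12 110/ 14 196/ 86 217/ 80 178/ 87
195 185/117 186/117 108/123 100/112 108/ 12 131/134 142/136 147/137 151/135 150/136 112/ 25 214/ 77 228/ 77 229/ 77 229/ 77
199 187/116 155/122 106/120  92/119  90/127  92/127  93/126  94/130  95/129  96/130  97/129  94/127 226/ 78 227/ 78 228/ 77
203 186/118 108/123 105/121  79/126  91/126  91/126  92/127  93/129  95/126  95/129  97/129  94/130 211/ 82 225/ 77 227/ 78
207 185/119 135/123  99/121  80/124  91/126  91/126  92/127  93/129  94/127  94/127  97/126  94/127 214/ 81 154/ 94 174/ 91
211 180/118 138/124  84/115  82/124  91/126  90/122  91/123  92/130  94/130  94/125  96/128  94/125 183/ 92 224/ 79 217/ 81
```

Torque jumped to -0.6 N m, so the left latch is at its stop. Unwinding a little, then lifting.

servo_tool --commands '[0, 0, 0, 0, 0, 5, 0, 0, 0, 0, 0, 0, 13, 0, 0, 0, 0, 0, 0, 13, 0, 0, 0, -0.02, 0, 0, 13, 0, 0, 0, -0.045, 0, 0, 13, 0, 0, 0, -0.07, 0, 0, 13, 0, 0, 0, -0.07, 0, 0, 13, 0, 0, 0, -0.07, 0, 0, 13, 0]'

```text
time: 55.52
tool_pos: [0.6233, 0.2547, 0.2512]
ee_rot: [-3.14, 0.002, 1.87]
wrist_force: [0.5, -0.0, -1.8]
width: 0.0238
finger_force: 30.0
```

Run:
```python
from h import *
w=shot('wrist'); cv2.imwrite('pics/held2.png',w['img']); T=tool(); print(T[:3,3],robot.get_obs()['width'])
h=cv2.cvtColor(w['img'],cv2.COLOR_BGR2HSV)
def tp(x,y,z): return proj(w,(T[:3,:3]@np.array([x,y,z])+T[:3,3]))[0].round(1)
print(tp(0,0,.123),tp(.011,0,.123),tp(0,.0,.049),tp(0.012,0,.041))
for v in range(166,206,2): print(v,h[v,236:274:2,2].tolist())
for d in spotter.trace('driver',w): print(d['conf'],d['box'])
tipplan((.652,.0033),.10,2.955)
```

```text
[0.62292779 0.2546981  0.25047459] 0.02363844534905431
[252.8 185.5] [252.8 174.3] [252.7 208.4] [252.7 195.4]
166 [178, 180, 185, 117, 110, 110, 110, 98, 110, 110, 110, 101, 110, 111, 104, 174, 173, 176, 181]
168 [179, 182, 158, 110, 110, 110, 110, 110, 110, 111, 110, 97, 110, 110, 106, 100, 165, 176, 176]
170 [179, 183, 138, 110, 110, 110, 110, 104, 110, 110, 110, 103, 110, 111, 110, 111, 170, 174, 172]
172 [180, 185, 125, 110, 110, 110, 110, 110, 110, 109, 110, 103, 110, 110, 111, 132, 220, 227, 204]
174 [181, 185, 126, 109, 110, 109, 109, 110, 110, 108, 110, 103, 110, 110, 111, 158, 228, 218, 228]
176 [182, 186, 128, 109, 109, 109, 110, 110, 110, 110, 93, 107, 110, 111, 110, 185, 227, 227, 227]
178 [184, 186, 117, 109, 109, 110, 110, 109, 137, 142, 115, 110, 110, 110, 111, 209, 226, 226, 226]
180 [185, 177, 109, 109, 109, 109, 109, 109, 136, 141, 129, 110, 110, 110, 110, 218, 225, 225, 225]
182 [186, 146, 110, 109, 109, 110, 108, 108, 171, 181, 161, 109, 110, 110, 114, 176, 211, 228, 224]
184 [185, 145, 109, 109, 109, 104, 108, 109, 176, 186, 164, 109, 109, 110, 181, 231, 226, 22
[... 408 characters left out ...]
94 [145, 108, 106, 103, 169, 156, 145, 145, 150, 148, 151, 151, 149, 157, 166, 155, 176, 141, 121]
196 [177, 170, 134, 97, 108, 113, 116, 116, 119, 119, 119, 119, 118, 118, 122, 151, 228, 226, 217]
198 [182, 150, 92, 93, 93, 93, 93, 94, 95, 96, 96, 96, 97, 98, 98, 98, 124, 212, 227]
200 [180, 97, 89, 93, 92, 93, 94, 94, 95, 97, 96, 96, 95, 98, 98, 97, 94, 148, 224]
202 [152, 85, 90, 93, 93, 93, 93, 94, 94, 96, 97, 96, 95, 97, 98, 98, 94, 92, 196]
204 [138, 85, 90, 92, 91, 92, 93, 94, 94, 96, 95, 96, 95, 97, 97, 98, 95, 92, 202]
0.96 [231.2, 176.2, 49.0, 106.8]
shift [-0.2479 -0.0478  0.0279] turn [-2.700e-01 -6.000e-02 -6.216e+01] rows 6.0 yaw now 1.87 q [ 0.3   0.37  0.97 -0.    1.81  0.01]
```

The grip is unchanged and the tip offset is about -3 mm in x. Now the right screw.

servo_tool --commands '[-0.06, -0.012, 0, 0, 0, -10, 0, -0.12, -0.024, 0, 0, 0, -20, 0, -0.18, -0.036, 0, 0, 0, -30, 0, -0.247, -0.047, 0, 0, 0, -42, 0, -0.247, -0.047, 0, 0, 0, -52, 0, -0.247, -0.047, 0, 0, 0, -62, 0, -0.247, -0.047, 0, 0, 0, -62, 0, -0.247, -0.047, 0.028, -0.2, 0, -62, 0, -0.247, -0.047, 0.028, -0.2, 0, -62, 0, -0.247, -0.047, 0.028, -0.2, 0, -62, 0]'

```text
time: 56.88
tool_pos: [0.6508, 0.0054, 0.225]
ee_rot: [3.141, 0.001, 2.951]
wrist_force: [0.6, 0.1, -1.4]
width: 0.0239
finger_force: 30.0
```

servo_tool --commands '[0, 0, 0, 0, 0, 0, 0, 0, 0, 0, 0, 0, 0, 0]'

```text
time: 57.12
tool_pos: [0.6511, 0.0051, 0.2259]
ee_rot: [3.14, 0.002, 2.952]
wrist_force: [-0.1, -0.2, -1.4]
width: 0.0239
finger_force: 30.0
```

Run:
```python
from hv import *
headview((.652,.0033),'hr')
tipplan((.652,.0033),.06,2.955,-.003)
```

```text
[0.65102946 0.0051558  0.22569463] yaw [3.14043542e+00 2.14153509e-03 2.95174918e+00]
pred ring u 238.0 266.0 v 163.0 191.0
pred ring u 237.0 267.0 v 164.0 193.0
c [251 178]
152 160/118 113/117 121/116 129/117 213/109 216/109 203/ 14 220/ 14 217/ 13 220/108 221/107 222/107 223/106 224/106 222/107
156 215/108 136/116 136/116 137/115 219/108 221/107 204/ 19 220/ 14 217/ 13 223/106 222/107 220/108 218/108 216/109 214/108
160 222/108 140/117 142/119 142/115 223/106 191/111 198/ 17 218/ 12 217/ 14 215/108 214/110 212/108 211/109 210/109 209/110
164 166/117 138/118 137/117 136/116 143/ 93 123/ 79 121/ 17 129/ 10 131/ 14 131/ 86 209/110 208/109 207/111 205/111 204/110
168 135/119 134/118 133/117 132/116 102/ 75 130/ 10 122/ 15 106/ 26  93/ 49 132/ 14 104/ 71 203/112 203/112 203/109 141/112
172 131/119 129/117 129/117 129/117 129/ 10 129/ 10 121/ 13 129/ 12  92/ 47 131/ 12 132/ 14 202/ 85 131/115 132/116 144/104
176 127/118 128/118 128/118 128/116 120/ 13 128/  8 121/ 13 111/ 23  92/ 50 131/ 14 129/ 16 231/ 71 135/106 130/116 140/106
180 129/119 130/118 130/118 131/117 118/ 15 128/  8 121/ 1
[... 353 characters left out ...]
/118 122/102 121/ 76 120/ 85 131/ 95 162/ 27 252/ 70 234/ 75 253/ 71 250/ 70 230/ 76
196 200/113 198/112 198/112 197/111 208/110 108/120 105/124 107/124 108/125 105/124 126/123 208/ 82 201/ 84 248/ 72 188/ 87
200 199/113 198/112 205/109 207/111  86/122  91/118  91/120  94/119  96/125  97/118 100/122  91/120 138/ 96 235/ 75 250/ 71
204 205/111 208/110 212/111 213/110  86/122  90/119  91/120  92/122  94/125  96/122  91/120  91/120 114/110 252/ 70 252/ 70
208 214/108 214/110 214/110 169/119  86/119  89/120  83/117  85/117  87/120  95/121  89/120  89/120  89/120 251/ 70 253/ 71
shift [ 0.0018 -0.0017  0.0427] turn [ 0.07  0.12 -0.19] rows 1.0 yaw now 2.952 q [-0.08  0.31  1.09  0.    1.74 -1.46]
```

The bar and slot centre are at u≈251, vertical, and the blade at u≈254. Shifting -2 mm in y and +2 mm in x, then inserting.

servo_tool --commands '[0.002, -0.002, 0, 0, 0, 0, 0, 0.002, -0.002, 0.01, 0, 0, 0, 0, 0.002, -0.002, 0.02, 0, 0, 0, 0, 0.002, -0.002, 0.03, 0, 0, 0, 0, 0.002, -0.002, 0.036, 0, 0, 0, 0, 0.002, -0.002, 0.042, 0, 0, 0, 0, 0.002, -0.002, 0.042, 0, 0, 0, 0, 0.002, -0.002, 0.042, 0, 0, 0, 0]'

```text
time: 58.18
tool_pos: [0.6486, 0.0035, 0.1832]
ee_rot: [3.141, 0.001, 2.952]
wrist_force: [-0.1, 0.1, -2.2]
width: 0.0237
finger_force: 30.0
```

Run:
```python
from h import *
tipplan((.652,.0033),.06,2.955,-.003)
tipplan((.652,.0033),.06,1.3,-.003)
```

```text
shift [-0.0004  0.0004  0.0002] turn [ 0.06  0.08 -0.18] rows 1.0 yaw now 2.952 q [-0.08  0.31  1.17  0.    1.66 -1.46]
shift [-0.0036  0.0034  0.0002] turn [1.100e-01 1.000e-02 9.464e+01] rows 9.0 yaw now 2.952 q [-0.08  0.31  1.17  0.    1.66 -1.46]
```

Inserted with no contact force. Turning clockwise.

servo_tool --commands '[0, 0, 0, 0, 0, 9, 0, 0, 0, 0, 0, 0, 18, 0, -0.0005, 0.0005, 0, 0, 0, 27, 0, -0.001, 0.001, 0, 0, 0, 36, 0, -0.0015, 0.0015, 0, 0, 0, 45, 0, -0.002, 0.002, 0, 0, 0, 54, 0, -0.0025, 0.0025, 0, 0, 0, 63, 0, -0.003, 0.003, 0, 0, 0, 72, 0, -0.003, 0.003, 0, 0, 0, 81, 0, -0.0035, 0.0035, 0, 0, 0, 88, 0]'

```text
time: 59.42
tool_pos: [0.6517, 0.0054, 0.1834]
ee_rot: [-3.141, 0.001, 1.411]
wrist_force: [-2.7, -2.5, -0.9]
width: 0.0238
finger_force: 30.0
```

```bash
python3 -c "
from h import *
o=robot.get_obs();print(o['wrist_torque'],o['wrist_force'])"
```

```text
[-0.57625265  0.7864398   0.02609646] [-2.67547255 -2.4798054  -0.90589829]
```

servo_tool --commands '[0, 0, 0, 0, 0, 4, 0, 0, 0, 0, 0, 0, 8, 0, 0, 0, 0, 0, 0, 8, 0, 0, 0, 0, 0, 0, 8, 0]'

```text
time: 59.92
tool_pos: [0.652, 0.0058, 0.1834]
ee_rot: [3.142, 0.0, 1.277]
wrist_force: [-2.8, -3.0, 1.9]
width: 0.0239
finger_force: 30.1
```

```bash
python3 -c "
from h import *
o=robot.get_obs();print(o['wrist_torque'],o['wrist_force'])
tipplan((.652,.0033),.06,1.3,-.003)"
```

```text
[-0.72458807  1.07735207  0.47842155] [-2.81818382 -3.0477274   1.90236787]
shift [0.0006 0.0007 0.0004] turn [ 0.    0.02 -1.3 ] rows 1.0 yaw now 1.277 q [-0.08  0.32  1.16 -0.    1.66  0.22]
```

Torque is +0.48 N m after 96° of turning, so the right latch is at its stop too. Unwinding and lifting.

servo_tool --commands '[0, 0, 0, 0, 0, 1, 0, 0, 0, 0, 0, 0, -6, 0, 0, 0, 0, 0, 0, -12, 0, 0, 0, 0, 0, 0, -12, 0, 0, 0, -0.02, 0, 0, -12, 0, 0, 0, -0.05, 0, 0, -12, 0, 0, 0, -0.075, 0, 0, -12, 0, 0, 0, -0.075, 0, 0, -12, 0, 0, 0, -0.075, 0, 0, -12, 0]'

```text
time: 61.05
tool_pos: [0.6526, 0.0066, 0.2564]
ee_rot: [3.142, -0.002, 1.485]
wrist_force: [0.1, -0.0, -1.6]
width: 0.0236
finger_force: 30.0
```

```bash
cat > lat.py <<'E'
from h import *
# latch bars in the given views: bright grey pixels at bar height near each axis, by angle
def bars(p):
    h=cv2.cvtColor(p['img'],cv2.COLOR_BGR2HSV)
    for n,xy in(('R',(.652,.0033)),('L',(.6232,.253))):
        o=[]
        for a in np.arange(-180,180,15):
            t=np.radians(a); u=[proj(p,[xy[0]+r*np.cos(t),xy[1]+r*np.sin(t),.054])[0] for r in np.arange(.022,.043,.004)]
            u=[(int(round(x)),int(round(y))) for x,y in u if 0<=x<511 and 0<=y<383]
            if u: o.append((int(a),int(np.mean([h[y,x,1] for x,y in u])),int(np.mean([h[y,x,2] for x,y in u]))))
        print(n,sorted(o,key=lambda k:k[1])[:5])
E
python3 - <<'E'
from lat import *
for n in('scene','side'): p=shot(n); bars(p); cv2.imwrite(f'pics/{n}_lat.png',p['img'])
p=dict(img=cv2.imread('pics/scene0.png'),E=shot('scene')['E'],K=p['K']); 
z=np.load('cams.npz'); p['K']=z['scK']; print('start'); bars(p)
plan((.6703,-.1457,.26),-.417)
E
```

```text
R [(105, 28, 160), (90, 40, 147), (-120, 82, 99), (-135, 98, 118), (30, 108, 220)]
L [(-90, 21, 152), (-75, 67, 131), (-135, 109, 124), (15, 110, 220), (0, 112, 207)]
R [(105, 12, 163), (90, 39, 149), (-105, 78, 76), (-60, 87, 124), (120, 91, 160)]
L [(-90, 14, 166), (-45, 59, 128), (-75, 84, 96), (-60, 88, 146), (30, 97, 197)]
start
R [(165, 19, 151), (-180, 71, 146), (150, 78, 128), (-120, 85, 98), (-105, 92, 91)]
L [(-165, 16, 123), (-150, 88, 148), (-180, 99, 130), (-120, 106, 120), (0, 112, 197)]
shift [-0.15    0.0312 -0.0046] turn [-1.50e-01  8.00e-02  1.09e+02] rows 11.0 yaw now 1.485 q [-0.08  0.32  1.02  0.    1.8   0.01]
```

Both cameras show the bars across the drawer front: right at about 100°, left at about -87°, from 165° and -165° at the start. Returning the driver to the pot.

servo_tool --commands '[-0.02, 0.004, -0.005, 0, 0, 10, 0, -0.04, 0.008, -0.005, 0, 0, 20, 0, -0.07, 0.013, -0.005, 0, 0, 30, 0, -0.1, 0.02, -0.005, 0, 0, 40, 0, -0.13, 0.027, -0.005, 0, 0, 50, 0, -0.15, 0.031, -0.005, 0, 0, 60, 0, -0.15, 0.031, -0.005, 0, 0, 70, 0, -0.15, 0.031, -0.005, 0, 0, 80, 0, -0.15, 0.031, -0.005, 0, 0, 90, 0, -0.15, 0.031, -0.005, 0, 0, 100, 0]'

```text
time: 62.45
tool_pos: [0.6704, -0.1458, 0.2612]
ee_rot: [-3.14, 0.001, -0.266]
wrist_force: [-1.1, 1.0, -1.3]
width: 0.024
finger_force: 30.0
```

servo_tool --commands '[0, 0, 0, 0, 0, 9, 0, 0, 0, 0, 0, 0, 9, 0, 0, 0, 0, 0, 0, 9, 0, 0, 0, 0, 0, 0, 9, 0]'

```text
time: 62.95
tool_pos: [0.6706, -0.1458, 0.2624]
ee_rot: [-3.14, -0.0, -0.415]
wrist_force: [-0.3, 0.0, -1.3]
width: 0.0238
finger_force: 30.0
```

Run:
```python
from h import *
plan((.6703,-.1457,.128),-.417)
w=shot('wrist'); T=tool(); h=cv2.cvtColor(w['img'],cv2.COLOR_BGR2HSV); a=cv2.imread('pics/held.png'); print('tip now vs at first lift')
b=w['img']; cv2.imwrite('pics/held3.png',b)
for v in(152,158,166,174,178,182,186): print(v,b[v,230:282:3,1].tolist(),a[v,230:282:3,1].tolist())
```

```text
shift [-0.0003  0.0002  0.1344] turn [-0.07 -0.    0.09] rows 3.0 yaw now -0.415 q [-0.3   0.4   0.9   0.    1.84  1.69]
tip now vs at first lift
152 [163, 163, 162, 70, 70, 70, 69, 69, 68, 69, 68, 68, 68, 94, 95, 96, 97, 97] [160, 161, 128, 69, 69, 68, 68, 68, 68, 68, 68, 67, 67, 94, 94, 96, 96, 95]
158 [160, 159, 71, 69, 68, 68, 68, 68, 68, 68, 68, 67, 67, 77, 96, 96, 95, 91] [158, 147, 78, 78, 78, 79, 78, 77, 76, 85, 90, 90, 90, 86, 95, 95, 94, 91]
166 [161, 160, 125, 72, 74, 74, 75, 73, 73, 73, 73, 73, 98, 122, 91, 90, 89, 91] [158, 153, 124, 66, 73, 72, 73, 73, 73, 72, 71, 72, 103, 116, 89, 89, 90, 91]
174 [163, 163, 122, 77, 74, 75, 74, 74, 74, 74, 74, 74, 103, 115, 90, 136, 160, 162] [162, 163, 121, 65, 73, 73, 73, 72, 72, 72, 71, 72, 103, 115, 90, 143, 160, 162]
178 [166, 168, 122, 77, 68, 68, 67, 78, 100, 69, 67, 66, 104, 124, 162, 166, 168, 167] [167, 166, 121, 65, 66, 66, 66, 77, 101, 68, 65, 65, 102, 125, 162, 165, 167, 165]
182 [165, 165, 124, 77, 67, 66, 66, 146, 192, 97, 66, 66, 100, 130, 166, 165, 163, 162] [162, 163, 123, 65, 66, 66, 66, 117, 192, 98, 66, 65, 104, 129, 165, 162, 162, 161]
186 [161, 163, 129, 78, 68, 66, 65, 124, 202, 101, 66, 66, 101, 130, 162, 162, 147, 124] [161, 162, 125, 65, 66, 66, 64, 123, 200, 80, 65, 65, 108, 129, 161, 156, 137, 114]
```

The tip and pot look the same as at the first lift. Lowering, releasing at the floor and rising.

servo_tool --commands '[0, 0, 0.03, 0, 0, 0, 0, 0, 0, 0.06, 0, 0, 0, 0, 0, 0, 0.085, 0, 0, 0, 0, 0, 0, 0.11, 0, 0, 0, 0, 0, 0, 0.125, 0, 0, 0, 0, 0, 0, 0.133, 0, 0, 0, 0, 0, 0, 0.133, 0, 0, 0, 0, 0, 0, 0.133, 0, 0, 0, 0]'

```text
time: 64.0
tool_pos: [0.6714, -0.1459, 0.1311]
ee_rot: [-3.14, -0.003, -0.417]
wrist_force: [0.4, -0.0, -1.0]
width: 0.0239
finger_force: 30.0
```

servo_tool --commands '[0, 0, 0, 0, 0, 0, 0.03, 0, 0, 0, 0, 0, 0, 0.05, 0, 0, 0, 0, 0, 0, 0.05, 0, 0, 0, 0, 0, 0, 0.05, 0, 0, -0.04, 0, 0, 0, 0.05, 0, 0, -0.09, 0, 0, 0, 0.05, 0, 0, -0.14, 0, 0, 0, 0.05, 0, 0, -0.17, 0, 0, 0, 0.05, 0, 0, -0.17, 0, 0, 0, 0.05, 0, 0, -0.17, 0, 0, 0, 0.05]'

```text
time: 65.25
tool_pos: [0.6702, -0.1458, 0.2975]
ee_rot: [-3.141, 0.003, -0.417]
wrist_force: [-1.0, -0.1, 0.4]
width: 0.0501
finger_force: 0.0
```

Run:
```python
from drv import *
w=shot('wrist'); print(tool()[:3,3]); V=[]
sd=shot('side'); f=lambda r:None if r is None else r.astype(float)
for p in(w,sd):
    a,b=best('pot',p,(.668,-.1425),.07),best('driver',p,(.67,-.15),.09); print(a is not None and rect(a),b is not None and rect(b)); V.append((p,f(a),f(b)))
V=[v for v in V if v[2] is not None]
if V: print(fitdrv(V,[.666,-.144,-.417,0,0,-.417,0,.02]))
plan((.52,0,.40),1.6)
```

```text
[ 0.66998063 -0.14573314  0.29666727]
((251.5, 166.0), (38.0, 31.0), 90.0) ((254.0, 177.5), (39.0, 24.0), 90.0)
((228.5, 166.5), (23.0, 15.0), 90.0) False
0.177 [ 0.669 -0.142 -0.368 -0.002  0.002 -0.427  0.037  0.027]
0.366 [ 0.669 -0.142 -0.357  0.    -0.001  0.915 -0.003  0.002]
0.362 [ 0.669 -0.142  1.205  0.002 -0.002  0.945 -0.007 -0.008]
0.36 [ 6.69e-01 -1.42e-01  1.21e+00  3.00e-03 -1.00e-03  9.77e-01 -6.00e-03
 -1.60e-02]
(array([ 0.66874276, -0.14213273, -0.36813814, -0.00188802,  0.00182572,
       -0.42737942,  0.0369167 ,  0.02706856]), np.float64(0.17709049065039745))
shift [-0.1966 -0.0726 -0.1014] turn [-1.5000e-01  3.0000e-02 -1.1554e+02] rows 11.0 yaw now -0.417 q [-0.3   0.41  0.81  0.    1.92  1.69]
```

The driver is upright in its pot, leaning under 0.05 rad. Last check of the drawer and a look for any stray fittings.

servo_tool --commands '[-0.197, -0.073, -0.1, 0, 0, -107, 0.05, -0.197, -0.073, -0.1, 0, 0, -107, 0.05, -0.197, -0.073, -0.1, 0, 0, -107, 0.05, -0.197, -0.073, -0.1, 0, 0, -107, 0.05, -0.197, -0.073, -0.1, 0, 0, -107, 0.05, -0.197, -0.073, -0.1, 0, 0, -107, 0.05, -0.197, -0.073, -0.1, 0, 0, -107, 0.05, -0.197, -0.073, -0.1, 0, 0, -107, 0.05, -0.197, -0.073, -0.1, 0, 0, -107, 0.05, -0.197, -0.073, -0.1, 0, 0, -107, 0.05]'

```text
time: 66.8
tool_pos: [0.5198, 0.0005, 0.3994]
ee_rot: [3.141, -0.001, 1.457]
wrist_force: [-0.0, -0.3, -0.6]
width: 0.0499
finger_force: 0.0
```

servo_tool --commands '[0.03, 0.08, 0, 0, 0, 0, 0.05, 0.03, 0.08, 0, 0, 0, 0, 0.05, 0.03, 0.08, 0, 0, 0, 0, 0.05]'

```text
time: 67.18
tool_pos: [0.6039, 0.021, 0.3973]
ee_rot: [-3.138, -0.001, 1.452]
wrist_force: [0.1, 0.4, 0.3]
width: 0.0501
finger_force: 0.0
```

Run:
```python
from h import *
H=np.array([.7201,.1376]); y=.1148; ex=np.array([np.cos(y),np.sin(y)]); ey=np.array([-ex[1],ex[0]])
print(tool()[:3,3])
for n in('wrist','scene','side'):
    p=shot(n)
    for m in('bolt_a','turn_a','gate_handle','driver','drawer_pull'):
        for d in spotter.trace(m,p):
            if d['conf']<.4: continue
            v,u=np.nonzero(d['region']); X=onz(p,(u.mean(),v.mean()),.02)[:2]; r=X-H; print(n,m,round(d['conf'],2),X.round(3),'in drawer frame',(r@ex).round(3),(r@ey).round(3))
# green floor front/back edges vs model, wrist
p=shot('wrist'); m=renfloor(p,None,[*H,y]); h=cv2.cvtColor(p['img'],cv2.COLOR_BGR2HSV); g=((h[...,0]>45)&(h[...,0]<82)&(h[...,1]>40))
for v in range(20,200,20):
    a=np.nonzero(g[v])[0]; b=np.nonzero(m[v]>.5)[0]
    if len(a) and len(b): print(v,a.min(),a.max(),b.min(),b.max())
```

```text
[0.60385142 0.02098796 0.39727955]
wrist turn_a 0.89 [0.722 0.08 ] in drawer frame -0.005 -0.057
wrist gate_handle 0.8 [0.711 0.141] in drawer frame -0.009 0.004
wrist gate_handle 0.79 [ 0.332 -0.109] in drawer frame -0.413 -0.201
wrist gate_handle 0.73 [0.722 0.08 ] in drawer frame -0.005 -0.057
wrist gate_handle 0.57 [0.625 0.243] in drawer frame -0.083 0.116
wrist driver 0.66 [0.713 0.145] in drawer frame -0.007 0.008
wrist drawer_pull 0.85 [0.291 0.228] in drawer frame -0.416 0.139
wrist drawer_pull 0.77 [0.713 0.144] in drawer frame -0.006 0.007
scene bolt_a 0.61 [0.706 0.189] in drawer frame -0.008 0.053
scene turn_a 0.69 [0.726 0.084] in drawer frame -0.001 -0.054
scene gate_handle 0.84 [0.328 0.438] in drawer frame -0.355 0.343
scene gate_handle 0.82 [0.708 0.139] in drawer frame -0.011 0.003
scene gate_handle 0.63 [ 0.748 -0.311] in drawer frame -0.024 -0.449
scene gate_handle 0.45 [ 0.334 -0.11 ] in drawer frame -0.412 -0.202
scene driver 0.88 [ 0.629 -0.279] in drawer frame -0.138 -0.403
scene drawer_pull 0.8 [0.691 0.109] in drawer frame -0.032 -0.025
scene drawer_pull 0.8 [ 0.268 -0.355] in drawer frame -0.505 -0.438
scene drawer_pull 0.7 [0.269 0.222] in drawer frame -0.439 0.135
side gate_handle 0.76 [0.32  0.441] in drawer frame -0.362 0.348
side gate_handle 0.62 [ 0.327 -0.106] in drawer frame -0.419 -0.197
side gate_handle 0.5 [0.711 0.14 ] in drawer frame -0.009 0.004
side driver 0.55 [ 0.699 -0.274] in drawer frame -0.068 -0.407
side driver 0.41 [0.705 0.189] in drawer frame -0.009 0.053
side drawer_pull 0.98 [ 0.268 -0.346] in drawer frame -0.505 -0.429
side drawer_pull 0.93 [0.271 0.225] in drawer frame -0.436 0.138
side drawer_pull 0.87 [0.704 0.11 ] in drawer frame -0.019 -0.026
40 274 340 274 341
60 278 343 279 344
80 297 346 283 347
100 286 349 287 350
120 290 341 291 347
```

The fittings are in the drawer, which matches the home pose within 1 px, and no stray shows. Handing in.

```bash
python3 -c "
from bench import close_job
print(close_job())"
```

```text
the job is handed in; nothing more can be done
None
```

I handed the job in after about 67 s of robot time: the bolt, turn and grey handle are in the drawer, the drawer is home, both latches are shut and the screwdriver is back in its pot; the hand-in returned no verdict, and I found only three fittings (no fourth in any view).

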